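Load the feed doser on the nursery bench

TASK

Get the plant-feed doser ready for the next round: stand the fallen feed bottle upright in its black drip tray, and plug every feed cartridge on the bench fully home into a port of the doser block, one to a port, turned so that its flat matches the port's flat. Only then turn the selector clockwise, one click for each cartridge that you loaded (three or four), and leave the other pots and tools where they are.

Things in the scene. Friction and masses are not known exactly. Their poses are not given: they have to be found in the camera images.
- cart1_mid (a point): feed cartridge (3 or 4 present, all alike): white D-section body 55 mm high, radius 26, flat 17 mm from the axis; on top a centred grey grip fin 14 mm thick (along x), 38 long (along y, parallel to the flat), 36 high; 91 mm high in all, 0.13 to 0.21 kg, mostly in the foot. Point: on the axis, 45.5 mm above the underside. z up (it starts standing on the bench), x out through the flat.
- cart2_mid (a point): feed cartridge (3 or 4 present, all alike): white D-section body 55 mm high, radius 26, flat 17 mm from the axis; on top a centred grey grip fin 14 mm thick (along x), 38 long (along y, parallel to the flat), 36 high; 91 mm high in all, 0.13 to 0.21 kg, mostly in the foot. Point: on the axis, 45.5 mm above the underside. z up (it starts standing on the bench), x out through the flat.
- cart3_mid (a point): feed cartridge (3 or 4 present, all alike): white D-section body 55 mm high, radius 26, flat 17 mm from the axis; on top a centred grey grip fin 14 mm thick (along x), 38 long (along y, parallel to the flat), 36 high; 91 mm high in all, 0.13 to 0.21 kg, mostly in the foot. Point: on the axis, 45.5 mm above the underside. z up (it starts standing on the bench), x out through the flat.
- cart4_mid (a point): feed cartridge (3 or 4 present, all alike): white D-section body 55 mm high, radius 26, flat 17 mm from the axis; on top a centred grey grip fin 14 mm thick (along x), 38 long (along y, parallel to the flat), 36 high; 91 mm high in all, 0.13 to 0.21 kg, mostly in the foot. Point: on the axis, 45.5 mm above the underside. z up (it starts standing on the bench), x out through the flat.
- port1 (a point): one of 4 alike D-shaped blind ports in the fixed grey doser block (100x320x42 mm; ports 80 mm apart, each keyed another way). Point: centre of the mouth, 42 mm above the bench. z up, x towards the flat wall. 30 mm deep, radius 28, flat wall 19 mm from the centre. Takes any cartridge whose x axis points the same way as this x (to 0.07 rad); home, its point is 15.5 mm above this one.
- port2 (a point): one of 4 alike D-shaped blind ports in the fixed grey doser block (100x320x42 mm; ports 80 mm apart, each keyed another way). Point: centre of the mouth, 42 mm above the bench. z up, x towards the flat wall. 30 mm deep, radius 28, flat wall 19 mm from the centre. Takes any cartridge whose x axis points the same way as this x (to 0.07 rad); home, its point is 15.5 mm above this one.
- port3 (a point): one of 4 alike D-shaped blind ports in the fixed grey doser block (100x320x42 mm; ports 80 mm apart, each keyed another way). Point: centre of the mouth, 42 mm above the bench. z up, x towards the flat wall. 30 mm deep, radius 28, flat wall 19 mm from the centre. Takes any cartridge whose x axis points the same way as this x (to 0.07 rad); home, its point is 15.5 mm above this one.
- port4 (a point): one of 4 alike D-shaped blind ports in the fixed grey doser block (100x320x42 mm; ports 80 mm apart, each keyed another way). Point: centre of the mouth, 42 mm above the bench. z up, x towards the flat wall. 30 mm deep, radius 28, flat wall 19 mm from the centre. Takes any cartridge whose x axis points the same way as this x (to 0.07 rad); home, its point is 15.5 mm above this one.
- bottle_mid (a point): feed bottle: white body 70x70 mm, 80 high, weighted foot (centre of mass 30 mm up), sloping shoulder to 89 mm, round neck and grey cap 29 mm across to 136 mm; 0.32 to 0.48 kg. Starts lying on a side, neck pointing away from the robot. Point: on its axis 67.5 mm above the underside; z along the axis to the cap. It tips back upright by itself from a lean under 0.8 rad.
- bottle_neck (a point): point on the bottle's axis in the neck, 110 mm above the underside; same axes as bottle_mid
- tray: fixed square black drip tray, 136 mm wide outside, with a rim 10 mm high and 4 mm thick and a floor 4 mm thick; the origin is the centre of its underside, on the bench
- selector (a joint): angle of the selector in rad, 0 at the start; grows as it turns clockwise seen from above; clicks into a detent every 0.35 rad, from 0 to 1.75; holding torque under 0.15 N m; it springs to the nearest detent when let go
- selector_grip (a point): selector: a black grip bar 62 mm long, 14 mm thick and 36 mm high standing on a disc of radius 34 mm, on a fixed grey housing 110 x 110 x 45 mm with white ticks at the detents. This point is on the vertical turning axis, half-way up the bar, 72 mm above the bench; the bar lies along its x axis, and the white line marks the bar's -x end. The point's axes turn with the selector
- pot_small: bystander to leave in place: earthen pot, 66 mm across, 58 mm high; origin at the middle of its underside
- cactus: bystander to leave in place: black pot with a cactus, 72 mm across, 115 mm high; origin at the middle of its underside
- saucer: bystander to leave in place: earthen saucer, 90 mm across, 14 mm high; origin at the middle of its underside
- labels: bystander to leave in place: bundle of white plant labels, 90 x 22 x 12 mm; origin at the middle of its underside
- pot_white: bystander to leave in place: white pot, 90 mm across, 80 mm high; origin at the middle of its underside
Things that resemble listed ones, but are neither listed nor needed, are in the scene too. What is shaped like the part that bears cart1_mid but turquoise is not meant. Leave any red look-alike of the part that bears bottle_mid alone.

How it is judged (in metres and radians):
On the way, in this order (a step that is already met when the one before it is completed fails the run):
1. the bottle stands upright in its tray and every cartridge is fully home in a port (horizontal distance between bottle_mid and tray below 0.03 m and angle between bottle_mid's own z axis and vertical below 0.05 rad and height (world z) of bottle_mid below 0.085 m and ((horizontal distance between cart1_mid and port1 below 0.008 m and z of cart1_mid in the frame of port1 below 0.02 m and angle between cart1_mid's own z axis and vertical below 0.1 rad) or (horizontal distance between cart1_mid and port2 below 0.008 m and z of cart1_mid in the frame of port2 below 0.02 m and angle between cart1_mid's own z axis and vertical below 0.1 rad) or (horizontal distance between cart1_mid and port3 below 0.008 m and z of cart1_mid in the frame of port3 below 0.02 m and angle between cart1_mid's own z axis and vertical below 0.1 rad) or (horizontal distance between cart1_mid and port4 below 0.008 m and z of cart1_mid in the frame of port4 below 0.02 m and angle between cart1_mid's own z axis and vertical below 0.1 rad)) and ((horizontal distance between cart2_mid and port1 below 0.008 m and z of cart2_mid in the frame of port1 below 0.02 m and angle between cart2_mid's own z axis and vertical below 0.1 rad) or (horizontal distance between cart2_mid and port2 below 0.008 m and z of cart2_mid in the frame of port2 below 0.02 m and angle between cart2_mid's own z axis and vertical below 0.1 rad) or (horizontal distance between cart2_mid and port3 below 0.008 m and z of cart2_mid in the frame of port3 below 0.02 m and angle between cart2_mid's own z axis and vertical below 0.1 rad) or (horizontal distance between cart2_mid and port4 below 0.008 m and z of cart2_mid in the frame of port4 below 0.02 m and angle between cart2_mid's own z axis and vertical below 0.1 rad)) and ((horizontal distance between cart3_mid and port1 below 0.008 m and z of cart3_mid in the frame of port1 below 0.02 m and angle between cart3_mid's own z axis and vertical below 0.1 rad) or (horizontal distance between cart3_mid and port2 below 0.008 m and z of cart3_mid in the frame of port2 below 0.02 m and angle between cart3_mid's own z axis and vertical below 0.1 rad) or (horizontal distance between cart3_mid and port3 below 0.008 m and z of cart3_mid in the frame of port3 below 0.02 m and angle between cart3_mid's own z axis and vertical below 0.1 rad) or (horizontal distance between cart3_mid and port4 below 0.008 m and z of cart3_mid in the frame of port4 below 0.02 m and angle between cart3_mid's own z axis and vertical below 0.1 rad)) and ((horizontal distance between cart4_mid and port1 below 0.008 m and z of cart4_mid in the frame of port1 below 0.02 m and angle between cart4_mid's own z axis and vertical below 0.1 rad) or (horizontal distance between cart4_mid and port2 below 0.008 m and z of cart4_mid in the frame of port2 below 0.02 m and angle between cart4_mid's own z axis and vertical below 0.1 rad) or (horizontal distance between cart4_mid and port3 below 0.008 m and z of cart4_mid in the frame of port3 below 0.02 m and angle between cart4_mid's own z axis and vertical below 0.1 rad) or (horizontal distance between cart4_mid and port4 below 0.008 m and z of cart4_mid in the frame of port4 below 0.02 m and angle between cart4_mid's own z axis and vertical below 0.1 rad))), for 0.3 s.
2. then the selector stands one click on for each cartridge loaded ((value of joint selector between 1.29 and 1.51 rad or (height (world z) of cart1_mid above 5 m and value of joint selector between 0.94 and 1.16 rad) or (height (world z) of cart2_mid above 5 m and value of joint selector between 0.94 and 1.16 rad) or (height (world z) of cart3_mid above 5 m and value of joint selector between 0.94 and 1.16 rad) or (height (world z) of cart4_mid above 5 m and value of joint selector between 0.94 and 1.16 rad)) and (height (world z) of cart1_mid above -5 m or not (value of joint selector between 1.29 and 1.51 rad)) and (height (world z) of cart2_mid above -5 m or not (value of joint selector between 1.29 and 1.51 rad)) and (height (world z) of cart3_mid above -5 m or not (value of joint selector between 1.29 and 1.51 rad)) and (height (world z) of cart4_mid above -5 m or not (value of joint selector between 1.29 and 1.51 rad))), for 0.3 s.
At the end, for the whole second after the job is handed in: Bottle upright (0.05 rad) on the tray floor within 30 mm of its centre; every cartridge home in a port (mid-point under 20 mm above the mouth, 8 mm from its axis, upright to 0.1 rad); selector at 0.35 rad times the number of cartridges, within 0.11; all at rest (all of step 1 and all of step 2 and velocity of joint selector between -0.05 and 0.05 rad/s and linear speed of each of cart1, cart2, cart3, cart4, bottle below 0.03 m/s); the robot touches nothing.
It fails at once if a bystander (pot, cactus, saucer or labels) is pushed more than 50 mm from its place (distance of any of pot_small, cactus, saucer, labels, pot_white from where it was at the start of the episode above 0.05 m).
Of cart1, cart2, cart3, cart4 only 3 to 4 are there at a start; the rules pass over those that are not, and their reading is None.
At some moment in a run one of cart1, cart2, cart3, cart4 may be knocked a few centimetres aside while the robot is not near it.
It also fails if it takes over 208 s, if anything falls off the work surface, if the arm or the gripper's body presses on something with over 40 N, if the wrist force passes 120 N, or if a joint passes its speed limit or range.

ROBOT

A 6-joint arm with a two-finger parallel gripper is mounted at the origin on the work surface. World frame = base frame: x ahead of the robot, y to its left, z up, the work surface at z = 0. Lengths are in m, angles in degrees, forces in N, time in s.
With the tool pointing down it reaches from about 0.4 to 0.825 m from the base axis. Payload 7 kg.
Tool frame: the origin (TCP) lies at the very end of the fingers, on their centre line; the grasp point (between the pads) lies 19 mm behind it; z points along the fingers, y is the direction in which the jaws open and shut (so a half turn about z gives the same grasp; the last joint's range is limited). The gripper opens to 85 mm and grips with 20 to 120 N. Pads are 22 mm wide; open, the fingers measure 114 mm over their backs; the gripper's body (76 mm by 85 mm) begins 54 mm behind the grasp point. The pads swing forward as they close: fully open they stand 13 mm farther back than shut.
Start: joints at [80.793, 20.546, 0.682, 0, -70.136, -16.507], TCP at [0.293, 0.608, 0.231] pointing down, gripper open.
Joint ranges: [-176.03, 176.03], [-82.01, 121.73], [-58.28, 71.71], [-173.87, 95.51], [-174.79, -0.11], [-173.66, 173.66]. Speed limits (degrees/s): [136.94, 136.94, 172.46, 180, 180, 180].

INTERFACE

Orientations are given as [roll, pitch, yaw] about the fixed x, y, z axes, in that order (R = Rz(yaw) Ry(pitch) Rx(roll)).
In Python, from plant import * gives the robot as it stands.
- The arm moves only by the tool jog_arm, never from a script. Its argument "motion" is a list that holds one entry, the list of rows, each a list of 5 numbers: the opening, from 0 (shut) to 1 (fully open), then the shift along the tool's x, y, z in units of 40 mm (1.0 is 40 mm), then the turn about the tool's z in units of 5 degrees (1.0 is 5 degrees). A call has 1 to 5 rows; each row shifts and turns the commanded pose from where the row before left it, along the tool's axes as they then stand; what a row does not reach is not made up. A row lasts 1/10 s, in which the tool goes at most 50 mm and 8.59 degrees, less where a joint would pass 70% of its speed; a pose out of reach is approached as far as the arm can. A call is refused whole if a number of a shift passes 1 or a number of a turn 1, either way. A call with a gripper value outside its range is refused whole. The fingers move at their own pace and stop on an object; "newtons" is the grip in N (left out, the last holds). Time passes only in rows, so rows that do not move let the fingers close. It gives the time, the measured TCP pose, the force and the opening at its end, in the units of the state.
- state(): the state, without advancing time (a new reading comes with each control period).
- grab_frame(name): name is "scene" or "side" or "wrist"; returns a dict with "image" (384x512x3 uint8, red, green, blue), "range_z" (384x512 float32, m along the optical axis (not along the pixel's ray), 0 where there is no reading), "camera_matrix" (3x3 intrinsics, pixels), "xyz" and "attitude" of the camera in the world. Camera axes: x right, y up, looking along -z (the intrinsics and any distortion apply to the point x, -y, -z); pixel columns grow to the right and rows downward; lengths in m; the calibration is good to about 2 mm. A picture is of the moment at which its call begins.
- hand_in(): hands the job in, once; it reports no verdict.
The state is a dict: "time": time; "qpos": joint angles; "joint_vel": joint speeds; "joint_efforts": joint torques, N m; "position": TCP position; "ee_rot": TCP orientation; "contact_force": force on the tool from outside, world axes, zero at the start; "moment": the same for the moment, N m; "gripper_width": opening from 0.0 (shut) to 1.0 (fully open).
Only numpy, scipy, OpenCV 4.12 (cv2) and the standard library are available. Lean on these libraries where they do the work, as an engineer would, in place of code of your own. Each camera call takes 0.05 s, during which the arm holds its last target.

## Working session

There is one attempt and no reset: what is moved stays moved. The work goes in short steps, Python scripts to look and compute and a tool call to move; the robot and the scene stay as the last step left them, time stands still between calls to the robot, and variables do not carry over. Pictures are saved under pics/ and viewed, and the job is handed in when it is done.

Besides the shell and the picture viewer there is one more tool, called as a command line: name --argument value ..., lists and objects as JSON in quotes. jog_arm: Moves the arm, as the interface text tells. Its arguments: {"type":"object","properties":{"motion":{"type":"array"},"newtons":{"type":"number"}},"required":["motion"]}

```bash
ls -la; mkdir -p pics; python3 - <<'E'
from plant import *
import cv2,numpy as np
print(state())
for n in ["scene","side","wrist"]:
    f=grab_frame(n); cv2.imwrite(f"pics/a_{n}.png",f["image"][:,:,::-1]); print(n,f["camera_matrix"],f["xyz"],f["attitude"],[k for k in f], (f["range_z"]>0).mean())
    np.savez(f"a_{n}.npz",**{k:v for k,v in f.items()})
E
```

```text
total 12
drwxr-xr-x  3 agent agent 4096 Dec  7 15:53 .
drwxr-xr-x 23 root  root  4096 Dec  7 15:53 ..
drwxr-xr-x  2 agent agent 4096 Dec  7 15:53 pics
{'time': 0.0, 'qpos': array([ 8.07911850e+01,  2.05936289e+01,  6.31539888e-01, -2.05251830e-02,
       -7.01343536e+01, -1.65074474e+01]), 'joint_vel': array([-0.01870296, -0.00831888, -0.13075359,  0.01917875,  0.07227362,
       -0.01811971]), 'joint_efforts': array([ 9.53384078e-04, -5.83311367e+01,  2.93426889e+01,  6.93692341e+00,
       -5.74417150e-03, -1.70159575e-05]), 'position': array([0.29269721, 0.60769073, 0.23032067]), 'ee_rot': array([ 1.79902050e+02, -8.90669174e-03, -2.57232457e+01]), 'contact_force': array([-0.15071399,  0.94151001,  0.15331789]), 'moment': array([ 0.01083132,  0.01278108, -0.00300209]), 'gripper_width': 0.9998650136512588}
scene [[347.37706825   0.         252.25828351]
 [  0.         347.37706825 191.64173879]
 [  0.           0.           1.        ]] [1.51330154 0.30079288 0.73355131] [5.91375313e+01 2.85605084e-02 1.03960859e+02] ['image', 'range_z', 'camera_matrix', 'xyz', 'attitude'] 0.9957682291666666
side [[372.6938866    0.         258.02664412]
 [  0.         372.6938866  190.23050701]
 [  0.           0.           1.        ]] [ 0.30574286 -0.80194305  0.88692184] [ 46.08782013   0.73385535 -13.4248394 ] ['image', 'range_z', 'camera_matrix', 'xyz', 'attitude'] 0.9958445231119791
wrist [[267.96284738   0.         255.89290906]
 [  0.         267.96284738 191.27660402]
 [  0.           0.           1.        ]] [0.36793853 0.57186367 0.37196098] [-1.87555964e+01 -2.19395500e-02 -1.15716042e+02] ['image', 'range_z', 'camera_matrix', 'xyz', 'attitude'] 0.9960734049479166
```

View pics/a_scene.png

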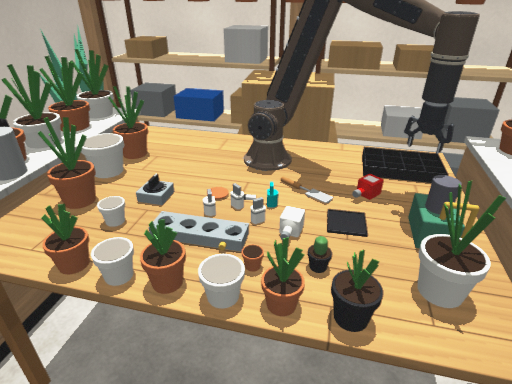

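View pics/a_side.png

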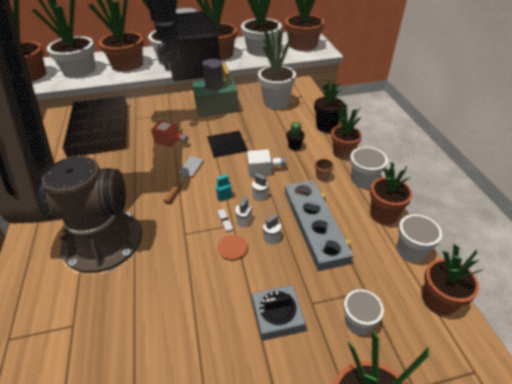

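View pics/a_wrist.png

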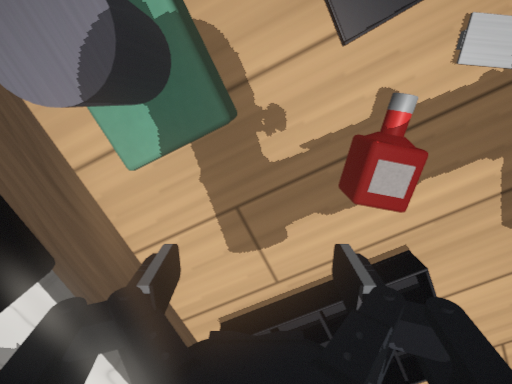

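The bench shows three white cartridges in scene view at about (209,205), (237,196) and (258,210), and a turquoise look-alike at (272,195). The white bottle lies at (291,220) with its tray at (347,222), and the red bottle look-alike is at (370,187). The block is at (203,230) and the selector at (155,190). Next I build an orthographic map from depth.

```bash
cat > h.py <<'E'
import numpy as np,cv2
from scipy.spatial.transform import Rotation as R
def rot(a): return R.from_euler('xyz',a,degrees=True).as_matrix()
def cloud(f):
    K=f["camera_matrix"];z=f["range_z"].astype(float)
    v,u=np.mgrid[:z.shape[0],:z.shape[1]]
    x=(u-K[0,2])/K[0,0]*z; y=(v-K[1,2])/K[1,1]*z
    P=np.stack([x,-y,-z],-1)@rot(f["attitude"]).T+f["xyz"]
    P[z<=0]=np.nan
    return P
def proj(f,P):
    K=f["camera_matrix"];p=(np.atleast_2d(P)-f["xyz"])@rot(f["attitude"])
    return np.stack([K[0,0]*p[:,0]/-p[:,2]+K[0,2],K[1,1]*-p[:,1]/-p[:,2]+K[1,2]],-1)
def ray(f,uv,h):
    K=f["camera_matrix"];uv=np.atleast_2d(uv).astype(float)
    d=np.stack([(uv[:,0]-K[0,2])/K[0,0],-(uv[:,1]-K[1,2])/K[1,1],-np.ones(len(uv))],-1)@rot(f["attitude"]).T
    return f["xyz"]+d*((h-f["xyz"][2])/d[:,2])[:,None]
def topdown(f,h,x0,x1,y0,y1,s=800):
    """rectify image onto plane z=h; col = y decreasing, row = x decreasing ; s px/m"""
    c=np.array([[x1,y1],[x1,y0],[x0,y0],[x0,y1]])
    src=proj(f,np.c_[c,np.full(4,h)]).astype(np.float32)
    w,hh=int((y1-y0)*s),int((x1-x0)*s)
    M=cv2.getPerspectiveTransform(src,np.float32([[0,0],[w,0],[w,hh],[0,hh]]))
    return cv2.warpPerspective(f["image"],M,(w,hh))
def ang(a): return (a+180)%360-180
E
python3 - <<'E'
from h import *
for n in ["scene","side"]:
    f=dict(np.load(f"a_{n}.npz")); P=cloud(f)
    g=P[(abs(P[...,2])<.02)&(P[...,0]>.2)&(P[...,0]<.9)&(abs(P[...,1])<.6)]
    print(n,np.median(g[:,2]))
    im=f["image"].astype(int)
    m=(abs(P[...,0]-.55)<.45)&(abs(P[...,1])<.6)&(P[...,2]>.03)&(P[...,2]<.2)
    s=m.astype(np.uint8)
    k,l,st,c=cv2.connectedComponentsWithStats(s)
    for i in range(1,k):
        if st[i,4]>40:
            q=P[l==i]; print(st[i],np.round(np.median(q,0),3),np.round(np.nanmax(q,0),3),np.round(np.nanmin(q,0),3),np.median(im[l==i],0))
E
```

```text
scene -0.0004292556841326567
[252 127  22  14 181] [0.105 0.003 0.175] [0.115 0.044 0.199] [ 0.1   -0.051  0.138] [46. 46. 47.]
[136 128  11  24 142] [ 0.123 -0.592  0.11 ] [ 0.154 -0.576  0.142] [ 0.1  -0.6   0.03] [100.  62.  43.]
[113 140  11  15 103] [ 0.309 -0.594  0.133] [ 0.346 -0.585  0.152] [ 0.261 -0.6    0.096] [127. 127. 122.]
[ 67 163  29  39 704] [ 0.576 -0.578  0.109] [ 0.624 -0.556  0.144] [ 0.486 -0.6    0.031] [102.  63.  43.]
[136 174  38  25 527] [ 0.472 -0.355  0.045] [ 0.509 -0.306  0.091] [ 0.394 -0.417  0.03 ] [88. 94. 90.]
[352 174  32  22 431] [0.249 0.458 0.057] [0.307 0.516 0.072] [0.174 0.398 0.03 ] [150.  32.  30.]
[267 181  12  20 161] [0.408 0.101 0.054] [0.42  0.123 0.092] [0.365 0.077 0.03 ] [ 16. 143. 130.]
[231 183  13  20 187] [ 0.444 -0.023  0.055] [ 0.462 -0.002  0.092] [ 0.418 -0.052  0.03 ] [136. 136. 130.]
[203 189  13  21 173] [ 0.516 -0.108  0.054] [ 0.53  -0.088  0.092] [ 0.474 -0.136  0.03 ] [167. 155. 142.]
[ 98 196  28  25 540] [ 0.658 -0.412  0.078] [ 0.688 -0.379  0.084] [ 0.599 -0.471  0.03 ] [200. 192. 179.]
[251 197  15  20 233] [0
[... 2528 characters left out ...]
03] [ 0.825 -0.317  0.03 ] [140. 131. 122.]
[ 424  244   60   68 2553] [ 0.855 -0.432  0.1  ] [ 0.931 -0.361  0.2  ] [ 0.81  -0.481  0.03 ] [52. 39. 25.]
[ 252  285   54   51 1945] [ 0.446 -0.374  0.045] [ 0.505 -0.309  0.093] [ 0.394 -0.42   0.03 ] [86. 87. 87.]
[ 344  290   40   41 1271] [ 0.635 -0.435  0.079] [ 0.685 -0.381  0.084] [ 0.595 -0.472  0.03 ] [142. 133. 124.]
[361 361  11  16 124] [ 0.566 -0.574  0.14 ] [ 0.578 -0.561  0.144] [ 0.557 -0.591  0.137] [56.  55.5 36. ]
[334 363  30  21 399] [ 0.528 -0.582  0.14 ] [ 0.549 -0.561  0.143] [ 0.494 -0.6    0.136] [54. 40. 32.]
[379 363  19  16 180] [ 0.597 -0.591  0.14 ] [ 0.618 -0.573  0.143] [ 0.579 -0.6    0.136] [114.   65.5  43. ]
```

```bash
python3 - <<'E'
from h import *
a=np.load("a_scene.npz")["image"][175:250,130:380]
b=np.load("a_side.npz")["image"][130:345,195:375]
cv2.imwrite("pics/b1.png",cv2.resize(a[:,:,::-1],None,fx=3.2,fy=3.2,interpolation=cv2.INTER_CUBIC))
cv2.imwrite("pics/b2.png",cv2.resize(b[:,:,::-1],None,fx=2.75,fy=2.75,interpolation=cv2.INTER_CUBIC))
E
```

```text
(no output)
```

View pics/b1.png

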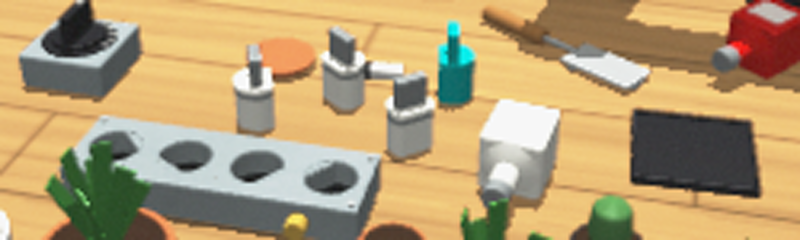

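View pics/b2.png

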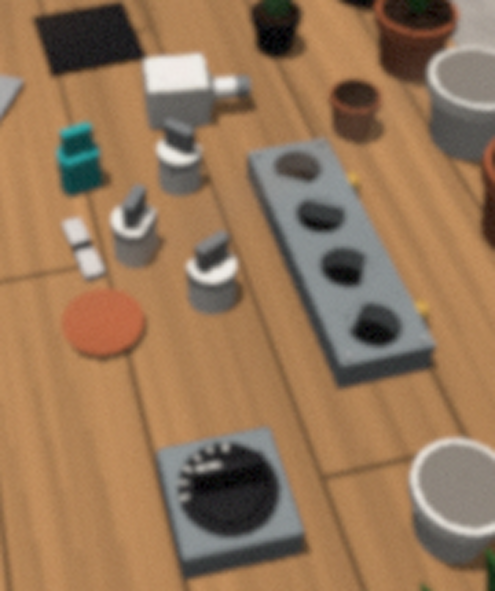

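jog_arm --motion '[[[1,0,0,-0.7,-1],[1,0,0,-0.7,-1],[1,0,0,-0.7,-1],[1,0,0,-0.7,-1],[1,0,0,-0.7,-1]]]'

```text
time: 0.65
position: [0.2928, 0.6079, 0.3722]
ee_rot: [180.0, 0.0, -0.5]
contact_force: [0.2, -0.2, 0.7]
gripper_width: 1.001
```

jog_arm --motion '[[[1,0.4,1,0,0],[1,0.4,1,0,0],[1,0.4,1,0,0],[1,0.4,1,0,0],[1,0.4,1,0,0]]]'

```text
time: 1.15
position: [0.3706, 0.4054, 0.3712]
ee_rot: [180.0, 0.0, -0.7]
contact_force: [0.6, 0.3, 0.3]
gripper_width: 0.999
```

jog_arm --motion '[[[1,0.4,1,0,0],[1,0.4,1,0,0],[1,0.4,1,0,0],[1,0.4,1,0,0],[1,0.4,1,0,0]]]'

```text
time: 1.65
position: [0.448, 0.2044, 0.3714]
ee_rot: [-180.0, -0.0, -0.7]
contact_force: [1.4, -0.5, 0.3]
gripper_width: 1.002
```

jog_arm --motion '[[[1,0.4,1,0,0],[1,0.4,1,0,0],[1,0.4,1,0,0],[1,0.4,1,0,0],[1,0.4,1,0,0]]]'

```text
time: 2.15
position: [0.5255, 0.0034, 0.3713]
ee_rot: [-180.0, -0.0, -0.7]
contact_force: [0.5, -0.6, 0.2]
gripper_width: 0.999
```

```bash
cat > look.py <<'E'
import sys
from plant import *
from h import *
t=sys.argv[1]
s=state(); print("t",s["time"],"pos",np.round(s["position"],4),"rot",np.round(s["ee_rot"],2),"q",np.round(s["qpos"],1),"F",np.round(s["contact_force"],1),"g",round(s["gripper_width"],3))
for n in sys.argv[2:]:
    f=grab_frame(n); cv2.imwrite(f"pics/{t}_{n}.png",f["image"][:,:,::-1]); np.savez(f"{t}_{n}.npz",**f)
E
python3 look.py c wrist
```

```text
t 2.15 pos [0.5255 0.0034 0.3713] rot [-179.99   -0.     -0.71] q [ 21.8   2.8  -4.1  -0.  -83.2  67.5] F [ 0.5 -0.6  0.2] g 0.999
```

View pics/c_wrist.png

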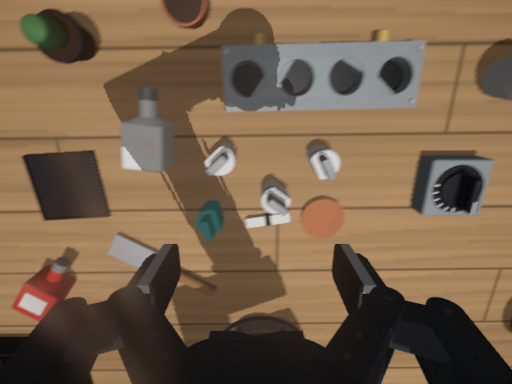

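Wrist view shows just three white cartridges, at (220,160), (275,200) and (323,163). The turquoise one, excluded, is at (210,220). The ports run (248,77) to (397,75), the bottle is at (148,140), the tray at (67,185) and the selector at (455,185). Measuring.

```bash
cat > meas.py <<'E'
from h import *
def fitD(pts):
    """pts Nx2 contour (world) of a D; circle fit robust + flat direction: returns centre,r,flat yaw,flat dist"""
    from scipy.optimize import least_squares
    c=pts.mean(0)
    r=least_squares(lambda p:np.hypot(*(pts-p[:2]).T)-p[2],[*c,.026],loss='soft_l1',f_scale=.001).x
    return r
def areaD(mask_pts,c): pass
def ports(f,P=None,verbose=True):
    P=cloud(f) if P is None else P
    blk=(P[...,2]>.036)&(P[...,2]<.048)&(P[...,0]>.55)&(P[...,0]<.75)&(P[...,1]>-.3)&(P[...,1]<.1)
    k,l,st,_=cv2.connectedComponentsWithStats(blk.astype(np.uint8))
    i=1+np.argmax(st[1:,4]); m=(l==i).astype(np.uint8)
    cs,h=cv2.findContours(m,cv2.RETR_CCOMP,cv2.CHAIN_APPROX_NONE)
    outs=[]
    for c,hh in zip(cs,h[0]):
        if cv2.contourArea(c)<100: continue
        w=ray(f,c[:,0,:],.042)[:,:2]
        if hh[3]<0:
            rc=cv2.minAreaRect((w*1000).astype(np.float32)); 
            if verbose: print("block",np.round(rc,2) if 0 else rc, 'h',np.median(P[m>0][:,2]))
        else: outs.append(w)
    return outs
E
python3 - <<'E'
from meas import *
f=dict(np.load("c_wrist.npz"));P=cloud(f)
for w in ports(f,P):
    w=w.astype(float); hull=(w*1e4).astype(np.float32)
    M=cv2.moments(hull.reshape(-1,1,2)); c=np.array([M['m10'],M['m01']])/M['m00']/1e4
    d=w-c; # centroid of D lies away from flat
    r=np.hypot(*d.T)
    j=np.argmin(r)
    (cx,cy),rad=cv2.minEnclosingCircle(hull)
    print(np.round(c,4),'area',M['m00']/1e2,'circ',np.round([cx/1e4,cy/1e4,rad/1e4],4),'flat yaw', np.degrees(np.arctan2(*(d[j][::-1]))), 'offset yaw',np.degrees(np.arctan2(cy/1e4-c[1],cx/1e4-c[0])))
E
```

```text
block ((642.0060424804688, -99.75679016113281), (99.77729034423828, 319.265625), 0.5483454465866089) h 0.04090535489281055
[0.642  0.0219] area 2236.6549865277575 circ [0.6407 0.02   0.0289] flat yaw -130.24087145030492 offset yaw -123.95170390969781
[ 0.6399 -0.1376] area 2204.6856531354783 circ [ 0.6423 -0.1392  0.0288] flat yaw -25.870440801353393 offset yaw -34.23496263098887
[ 0.64   -0.0615] area 2235.2179424794017 circ [ 0.6411 -0.0597  0.0287] flat yaw 66.38314511883131 offset yaw 56.873493158919004
[ 0.6449 -0.2195] area 2150.4127647659184 circ [ 0.643  -0.2176  0.0291] flat yaw 139.30356852236014 offset yaw 134.97318157555196
```

```bash
cat >> meas.py <<'E'
def flat(w,c,rmax=.0255):
    d=w-c; r=np.hypot(*d.T); q=d[r<rmax]
    vx,vy,x0,y0=cv2.fitLine((q*1000).astype(np.float32),cv2.DIST_HUBER,0,.01,.01).ravel()
    n=np.array([-vy,vx]); s=n@[x0,y0]; 
    if s<0:n=-n;s=-s
    return np.degrees(np.arctan2(n[1],n[0])),s,len(q)
def carts(f,P=None,box=(.35,.75,-.3,.2),zb=.055,zt=.091):
    P=cloud(f) if P is None else P
    x0,x1,y0,y1=box
    inb=(P[...,0]>x0)&(P[...,0]<x1)&(P[...,1]>y0)&(P[...,1]<y1)
    fin=(inb&(P[...,2]>zt-.006)&(P[...,2]<zt+.006)).astype(np.uint8)
    k,l,st,_=cv2.connectedComponentsWithStats(fin)
    res=[]
    for i in range(1,k):
        if st[i,4]<30: continue
        px=np.argwhere(l==i)[:,::-1]; q=ray(f,px,zt)[:,:2]
        c=q.mean(0)
        rc=cv2.minAreaRect((q*1000).astype(np.float32))
        U,S,Vt=np.linalg.svd(q-c); a=Vt[0]; nrm=np.array([-a[1],a[0]])
        # body top
        bt=inb&(abs(P[...,2]-zb)<.006)&(np.hypot(P[...,0]-c[0],P[...,1]-c[1])<.032)
        pb=np.argwhere(bt)[:,::-1]; qb=ray(f,pb,zb)[:,:2]
        s=(qb-c)@nrm
        hi,lo=np.percentile(s,99),np.percentile(s,1)
        if hi>-lo: nrm=-nrm
        col=np.median(f["image"][bt],0) if bt.any() else None
        rad=np.hypot(*(qb-c).T)
        res.append(dict(c=c,yaw=np.degrees(np.arctan2(nrm[1],nrm[0])),size=np.round(sorted(rc[1]),1),ext=(round(lo*1000,1),round(hi*1000,1)),n=len(qb),zfin=np.median(P[l==i][:,2]),col=col))
    return res
def show(res):
    for r in res: print("cart c",np.round(r['c'],4),"flat yaw %.1f"%r['yaw'],"fin",r['size'],"ext",r['ext'],"n",r['n'],"z %.3f"%r['zfin'],r['col'])
E
python3 - <<'E'
from meas import *
f=dict(np.load("c_wrist.npz"));P=cloud(f)
a=np.radians(.548)
pc=[np.array([.642-o*np.sin(a),-.0998+o*np.cos(a)]) for o in (.12,.04,-.04,-.12)]
for w in ports(f,P,False):
    c=min(pc,key=lambda p:np.hypot(*(p-w.mean(0)))); print(np.round(c,4),flat(w,c), flat(w,c,.0235))
show(carts(f,P))
# tray, selector, bottle
def comp(m,name):
    k,l,st,_=cv2.connectedComponentsWithStats(m.astype(np.uint8)); i=1+np.argmax(st[1:,4]); q=P[l==i]
    print(name,st[i],cv2.minAreaRect((q[:,:2]*1000).astype(np.float32)),np.round(np.percentile(q[:,2],[2,50,98]),3))
X,Y,Z=P[...,0],P[...,1],P[...,2]; im=f["image"].astype(int)
comp((im.max(-1)<75)&(X>.3)&(X<.7)&(Y>.2)&(Y<.5)&(Z<.02)&(Z>.002),"tray")
comp((Z>.066)&(Z<.08)&(X>.45)&(X<.65)&(Y>.1)&(Y<.26),"bottle top face")
comp((Z>.03)&(Z<.08)&(X>.45)&(X<.65)&(Y>.1)&(Y<.26),"bottle")
comp((Z>.025)&(Z<.08)&(X>.575)&(X<.65)&(Y>.1)&(Y<.26),"neck")
comp((Z>.082)&(Z<.095)&(X>.35)&(X<.6)&(Y<-.25)&(Y>-.5),"bar")
comp((Z>.039)&(Z<.06)&(X>.35)&(X<.6)&(Y<-.25)&(Y>-.5),"housing")
E
```

```text
[0.6409 0.0202] (np.float32(-125.04091), np.float32(19.852058), 17) (np.float32(-125.98196), np.float32(19.735716), 13)
[ 0.6424 -0.1398] (np.float32(-28.030972), np.float32(18.453743), 19) (np.float32(-27.990707), np.float32(18.453178), 16)
[ 0.6416 -0.0598] (np.float32(58.977695), np.float32(19.669224), 20) (np.float32(57.856964), np.float32(19.685917), 16)
[ 0.6431 -0.2198] (np.float32(-157.53311), np.float32(8.000395), 24) (np.float32(140.07031), np.float32(20.28099), 11)
cart c [0.5099 0.0711] flat yaw 42.1 fin [13.6 36.8] ext (np.float64(-16.2), np.float64(24.6)) n 381 z 0.090 [189. 186. 187.]
cart c [ 0.5011 -0.1105] flat yaw 116.0 fin [13.9 38.5] ext (np.float64(-16.6), np.float64(24.8)) n 382 z 0.090 [186. 184. 184.]
cart c [ 0.4357 -0.0272] flat yaw -36.9 fin [14.7 38.3] ext (np.float64(-25.4), np.float64(16.7)) n 297 z 0.089 [165. 155. 149.]
cart c [0.3928 0.0962] flat yaw -77.6 fin [14.8 38.7] ext (np.float64(-25.8), np.float64(16.9)) n 286 z 0.090 [51. 90. 84.]
tray [  23  152   83   68 3595] ((450.925048828125, 382.44183349609375), (133.51419067382812, 134.85020446777344), 2.855191230773926) [0.002 0.003 0.009]
bottle top face [ 118  123   43   50 1851] ((535.9959716796875, 197.7397918701172), (68.00288391113281, 78.65332794189453), 83.14421844482422) [0.067 0.069 0.071]
bottle [ 118   88   50   85 2991] ((562.8475952148438, 194.1806182861328), (70.02776336669922, 135.73789978027344), 83.27561950683594) [0.035 0.068 0.071]
neck [119  88  43  37 730] ((602.8690795898438, 197.1893310546875), (57.158592224121094, 55.646297454833984), 89.90972137451172) [0.034 0.047 0.066]
bar [463 179  19  36 362] ((449.3779602050781, -361.39190673828125), (15.390946388244629, 61.74708557128906), 88.20738983154297) [0.082 0.088 0.09 ]
housing [ 419  160   73   56 2629] ((449.88519287109375, -361.1387634277344), (110.95954132080078, 108.00948333740234), 89.55387878417969) [0.04  0.044 0.057]
```

Sizes check out: fin 14x38, block 99.8x319, bottle 70x136, tray about 135, bar 62x15. The pairing needs little turning: A (-37°) to port 3 (-28°), C (42°) to port 2 (58°), B (116°) to port 4 (about 137°). The bottle comes first, gripped at the neck near (0.6055, 0.189) with axis yaw about -6.8°.

jog_arm --motion '[[[0.7,0.39,-0.93,0.7,0],[0.7,0.39,-0.93,0.7,0],[0.7,0.39,-0.93,0.7,0],[0.7,0.39,-0.93,0.7,0],[0.7,0.39,-0.93,0.7,0]]]'

```text
time: 2.7
position: [0.606, 0.1916, 0.23]
ee_rot: [-180.0, 0.0, -0.7]
contact_force: [0.8, -0.0, 0.9]
gripper_width: 0.702
```

jog_arm --motion '[[[0.7,0,0,0.6,0.6],[0.7,0,0,0.6,0.6],[0.7,0,0,0.6,0],[0.7,0,0,0.4,0],[0.7,0,0,0,0]]]'

```text
time: 3.2
position: [0.604, 0.1895, 0.1403]
ee_rot: [179.8, 0.2, -6.7]
contact_force: [-0.6, -0.0, -0.7]
gripper_width: 0.703
```

```bash
python3 look.py d wrist; python3 - <<'E'
from h import *
f=dict(np.load("d_wrist.npz"));P=cloud(f);X,Y,Z=P[...,0],P[...,1],P[...,2]
q=P[(Z>.0665)&(Z<.075)&(X>.45)&(X<.6)&(Y>.1)&(Y<.26)]; print(len(q),cv2.minAreaRect((q[:,:2]*1000).astype(np.float32)))
for a in (.595,.605,.615,.625):
    q=P[(Z>.043)&(Z<.055)&(abs(X-a)<.004)&(abs(Y-.19)<.03)]; print(a,len(q),q.mean(0) if len(q) else '', q[:,1].min() if len(q) else '', q[:,1].max() if len(q) else '')
E
```

```text
t 3.2 pos [0.604  0.1895 0.1403] rot [179.83   0.25  -6.73] q [ 35.   20.8 -11.5  -0.  -58.   48.3] F [-0.6 -0.  -0.7] g 0.703
4824 ((536.1452026367188, 198.0), (66.87367248535156, 76.88993072509766), 82.98834228515625)
0.595 179 [0.59498976 0.19093119 0.0463548 ] 0.18010055129710878 0.20192917430699817
0.605 180 [0.6048604  0.18937468 0.04646334] 0.1785365431568988 0.20069464954420224
0.615 193 [0.6151074  0.1881483  0.04665399] 0.17659932607708276 0.19969802307435872
0.625 198 [0.62507696 0.18730505 0.04671591] 0.17635829215071702 0.198179553602613
```

View pics/d_wrist.png

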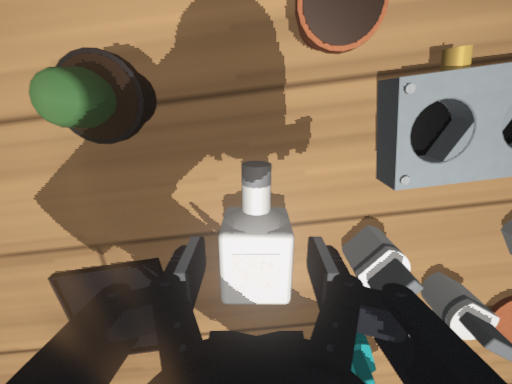

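The wrist view shows the white bottle, label side up, with its neck at (256,190) centred between the open fingers. Going down and gripping lightly.

jog_arm --motion '[[[0.7,0,0,0.7,0],[0.7,0,0,0.7,0],[0.7,0,0,0.7,0],[0.7,0,0,0.6,0],[0.7,0,0,0.35,0]]]'

```text
time: 3.75
position: [0.6057, 0.1902, 0.0206]
ee_rot: [180.0, 0.0, -6.7]
contact_force: [0.8, -0.0, -0.4]
gripper_width: 0.699
```

jog_arm --motion '[[[0.2,0,0,0,0],[0.2,0,0,0,0],[0.2,0,0,0,0],[0.2,0,0,0,0],[0.2,0,0,0,0]]]' --newtons 20

```text
time: 4.25
position: [0.6068, 0.1906, 0.0228]
ee_rot: [-179.9, -0.1, -6.7]
contact_force: [1.2, -0.4, 4.2]
gripper_width: 0.319
```

jog_arm --motion '[[[0.2,-0.15,0,-0.35,0],[0.2,-0.18,0,-0.34,0],[0.2,-0.23,0,-0.31,0],[0.2,-0.26,0,-0.28,0],[0.2,-0.3,0,-0.24,0]]]'

```text
time: 4.75
position: [0.5603, 0.1957, 0.0834]
ee_rot: [-180.0, -0.0, -6.7]
contact_force: [0.4, 1.0, -3.6]
gripper_width: 0.317
```

```bash
python3 look.py e scene side; python3 - <<'E'
from h import *
a=np.load("e_scene.npz")["image"][160:290,230:400];b=np.load("e_side.npz")["image"][90:210,190:350]
cv2.imwrite("pics/e.png",np.hstack([cv2.resize(x[:,:,::-1],(400,320)) for x in (a,b)]))
E
```

```text
t 4.75 pos [0.5603 0.1957 0.0834] rot [-1.7996e+02 -3.0000e-02 -6.7100e+00] q [ 38.1  20.7 -20.5  -0.  -48.8  45.2] F [ 0.4  1.  -3.6] g 0.317
```

View pics/e.png

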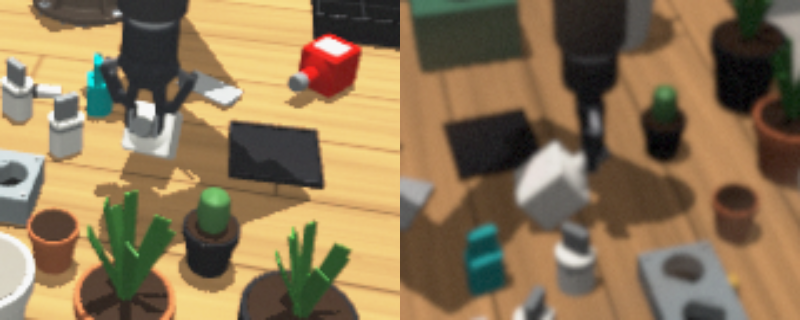

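The bottle is pivoting on its foot edge and now leans about 50°. In the side view it sits at (250,170) of the left frame area. Continuing the arc.

jog_arm --motion '[[[0.2,-0.32,0,-0.2,0],[0.2,-0.34,0,-0.15,0],[0.2,-0.36,0,-0.1,0],[0.2,-0.38,0,-0.05,0],[0.2,-0.37,0,0,0]]]'

```text
time: 5.35
position: [0.4894, 0.2038, 0.1023]
ee_rot: [-180.0, -0.0, -6.7]
contact_force: [0.3, 1.2, -3.5]
gripper_width: 0.322
```

jog_arm --motion '[[[0.2,-0.36,0,0.04,0],[0.2,-0.25,0,0.03,0],[0.2,0,0,0,0],[0.2,0,0,0,0]]]'

```text
time: 5.75
position: [0.4666, 0.2068, 0.0994]
ee_rot: [-180.0, -0.0, -6.7]
contact_force: [1.4, -0.1, -3.8]
gripper_width: 0.319
```

```bash
python3 look.py e2 scene side; python3 - <<'E'
from h import *
a=np.load("e2_scene.npz")["image"][160:290,230:400];b=np.load("e2_side.npz")["image"][90:210,190:350]
cv2.imwrite("pics/e2.png",np.hstack([cv2.resize(x[:,:,::-1],(400,320)) for x in (a,b)]))
E
```

```text
t 5.75 pos [0.4666 0.2068 0.0994] rot [-1.80e+02 -2.00e-02 -6.66e+00] q [ 46.   12.6 -29.9   0.  -47.5  37.3] F [ 1.4 -0.1 -3.8] g 0.319
```

View pics/e2.png

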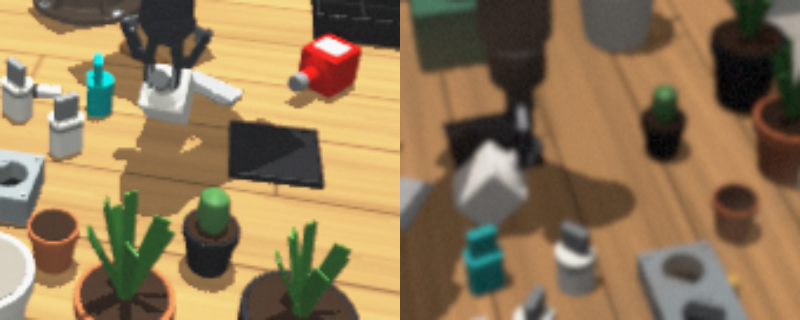

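The bottle now hangs at a fixed lean in the grip instead of pivoting; the wrist carries its whole weight, about 3.8 N. Measuring the lean.

```bash
cat > lean.py <<'E'
from h import *
import sys
def lean(n,t,c=(.47,.21),verbose=True):
    f=dict(np.load(f"{t}_{n}.npz"));P=cloud(f)
    im=f["image"].astype(int); X,Y,Z=P[...,0],P[...,1],P[...,2]
    m=(abs(X-c[0])<.13)&(abs(Y-c[1])<.075)&(Z>.004)&(Z<.16)&(im.min(-1)>85)&(im.max(-1)-im.min(-1)<45)
    k,l,st,_=cv2.connectedComponentsWithStats(m.astype(np.uint8)); i=1+np.argmax(st[1:,4]);m=l==i
    q=P[m]; print(n,len(q),"min",np.round(q.min(0),3),"max",np.round(q.max(0),3))
    N=np.cross(P[1:-1,2:]-P[1:-1,:-2],P[2:,1:-1]-P[:-2,1:-1]); N/=np.linalg.norm(N,axis=-1,keepdims=True)
    er=cv2.erode(m.astype(np.uint8),np.ones((3,3)))[1:-1,1:-1]>0
    nn=N[er]; nn*=np.sign(np.einsum('ij,ij->i',nn,f["xyz"]-P[1:-1,1:-1][er]))[:,None]
    _,lab,cen=cv2.kmeans(nn.astype(np.float32),3,None,(3,50,1e-4),5,cv2.KMEANS_PP_CENTERS)
    for j in range(3): 
        v=np.median(nn[lab[:,0]==j],0);v/=np.linalg.norm(v); print("  normal",np.round(v,2),(lab==j).sum(),"elev",round(np.degrees(np.arcsin(v[2])),1))
if __name__=="__main__":
    c=tuple(map(float,sys.argv[2:4])) if len(sys.argv)>3 else (.47,.21)
    for n in("scene","side"): lean(n,sys.argv[1],c)
E
python3 lean.py e2
```

```text
scene 433 min [0.393 0.174 0.01 ] max [0.499 0.251 0.137]
  normal [ 0.78 -0.08 -0.62] 91 elev -38.6
  normal [0.24 0.95 0.19] 68 elev 11.1
  normal [ 0.76 -0.19  0.62] 119 elev 38.0
side 612 min [0.369 0.161 0.027] max [0.47  0.247 0.149]
  normal [ 0.58 -0.44  0.69] 96 elev 43.3
  normal [-0.64  0.02  0.76] 166 elev 49.9
  normal [-0.11 -0.99 -0.  ] 201 elev -0.2
```

Side-view face normal elevation is 50°, so the bottle leans about 0.87 rad, held by pad friction. I'll lift it clear and use brisk jerks so inertia and gravity swing the foot down.

jog_arm --motion '[[[0.2,0.3,0,-0.4,0],[0.2,0.3,0,-0.4,0],[0.2,0.3,0,-0.3,0],[0.2,0.3,0,-0.1,0],[0.2,0.3,0,0,0]]]'

```text
time: 6.35
position: [0.5274, 0.1995, 0.1475]
ee_rot: [-180.0, -0.0, -6.7]
contact_force: [-0.0, 0.4, -4.2]
gripper_width: 0.318
```

jog_arm --motion '[[[0.2,-0.9,0,-0.75,0],[0.2,-0.6,0,-0.4,0],[0.2,-0.3,0,-0.1,0],[0.2,-0.1,0,0,0],[0.2,0,0,0,0]]]'

```text
time: 6.85
position: [0.4504, 0.2083, 0.1965]
ee_rot: [180.0, 0.0, -6.7]
contact_force: [0.8, 0.8, -4.2]
gripper_width: 0.319
```

```bash
python3 look.py e3 scene side;python3 lean.py e3
```

```text
t 6.85 pos [0.4504 0.2083 0.1965] rot [ 1.7998e+02  4.0000e-02 -6.6900e+00] q [ 47.5   5.2 -24.3  -0.  -60.6  35.8] F [ 0.8  0.8 -4.2] g 0.319
scene 299 min [0.417 0.174 0.092] max [0.482 0.247 0.16 ]
  normal [ 0.92  0.18 -0.35] 90 elev -20.7
  normal [ 0.9  -0.32 -0.28] 96 elev -16.5
  normal [ 0.28  0.96 -0.04] 17 elev -2.1
side 276 min [0.39  0.168 0.102] max [0.465 0.245 0.16 ]
  normal [-0.47 -0.86  0.18] 70 elev 10.5
  normal [ 0.05 -0.99 -0.12] 87 elev -6.8
  normal [-0.94 -0.03  0.35] 21 elev 20.2
```

Lean is now about 20°, well under 0.8 rad. I'll carry the bottle over the tray centre (0.451, 0.382), offset 40 mm for the remaining tip.

jog_arm --motion '[[[0.2,0.05,-0.6,0,0],[0.2,0.1,-0.9,0.1,0],[0.2,0.1,-0.9,0.3,0],[0.2,0.15,-0.9,0.3,0],[0.2,0.1,-0.75,0.3,0]]]'

```text
time: 7.45
position: [0.4907, 0.3692, 0.1556]
ee_rot: [180.0, 0.0, -6.7]
contact_force: [0.1, -1.0, -3.0]
gripper_width: 0.319
```

jog_arm --motion '[[[0.2,0,-0.25,0.2,0],[0.2,0,0,0.2,0],[0.2,0,0,0.1,0],[0.2,0,0,0,0]]]'

```text
time: 7.85
position: [0.4904, 0.3757, 0.1364]
ee_rot: [179.9, 0.1, -6.8]
contact_force: [-0.7, 0.0, -3.7]
gripper_width: 0.319
```

```bash
python3 look.py e4 scene side;python3 lean.py e4 .48 .38; python3 - <<'E'
from h import *
a=np.load("e4_scene.npz")["image"][140:270,260:430];b=np.load("e4_side.npz")["image"][60:180,170:330]
cv2.imwrite("pics/e4.png",np.hstack([cv2.resize(x[:,:,::-1],(400,320)) for x in (a,b)]))
E
```

```text
t 7.85 pos [0.4904 0.3757 0.1364] rot [ 1.7991e+02  6.0000e-02 -6.7600e+00] q [ 55.5  19.6 -13.9  -0.  -56.6  27.7] F [-0.7  0.  -3.7] g 0.319
scene 608 min [0.385 0.339 0.004] max [0.526 0.413 0.16 ]
  normal [ 0.94 -0.09 -0.32] 257 elev -18.8
  normal [0.53 0.44 0.72] 94 elev 46.4
  normal [ 0.54 -0.47  0.7 ] 108 elev 44.5
side 459 min [0.43  0.333 0.048] max [0.52  0.409 0.143]
  normal [-0.06 -1.   -0.01] 180 elev -0.6
  normal [-0.92 -0.08  0.38] 74 elev 22.5
  normal [ 0.18 -0.32  0.93] 100 elev 68.5
```

View pics/e4.png

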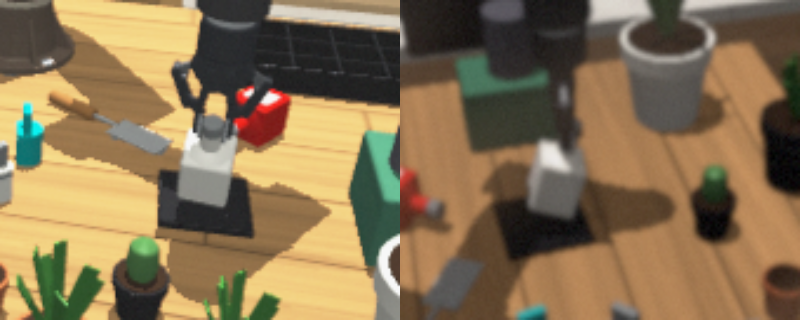

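The bottle hangs above the tray, leaning about 20° with its neck away from the robot. Lowering gently until it touches.

jog_arm --motion '[[[0.2,0,0,0.25,0],[0.2,0,0,0.25,0],[0.2,0,0,0.2,0],[0.2,0,0,0.1,0],[0.2,0,0,0,0]]]'

```text
time: 8.45
position: [0.4923, 0.3773, 0.1077]
ee_rot: [-179.9, -0.2, -6.6]
contact_force: [-1.4, -3.4, 14.5]
gripper_width: 0.314
```

jog_arm --motion '[[[0.2,-0.15,0,0.05,0],[0.2,-0.2,0,0.02,0],[0.2,-0.2,0,0.03,0],[0.2,-0.2,0,0.03,0],[0.2,-0.1,0,0,0]]]'

```text
time: 8.95
position: [0.4575, 0.3813, 0.101]
ee_rot: [-179.9, -0.1, -6.7]
contact_force: [2.9, -1.2, -0.7]
gripper_width: 0.318
```

```bash
python3 look.py e5 scene side;python3 lean.py e5 .48 .38
```

```text
t 8.95 pos [0.4575 0.3813 0.101 ] rot [-1.799e+02 -1.100e-01 -6.680e+00] q [ 58.6  19.6 -19.3   0.1 -50.9  24.6] F [ 2.9 -1.2 -0.7] g 0.318
scene 718 min [0.404 0.343 0.004] max [0.505 0.417 0.143]
  normal [0.29 0.03 0.96] 168 elev 72.8
  normal [ 0.93 -0.36 -0.09] 229 elev -5.4
  normal [0.95 0.31 0.07] 146 elev 4.2
side 383 min [0.425 0.338 0.014] max [0.501 0.415 0.113]
  normal [ 0.39 -0.79  0.48] 79 elev 28.4
  normal [-0.29 -0.95 -0.06] 110 elev -3.6
  normal [-0.23 -0.13  0.96] 74 elev 74.6
```

Nearly upright. Releasing, then rising straight up and checking.

jog_arm --motion '[[[0.45,0,0,0,0],[0.5,0,0,0,0],[0.6,0,0,0,0],[0.6,0,0,-0.5,0],[0.6,0,0,-0.7,0]]]'

```text
time: 9.55
position: [0.4563, 0.3798, 0.1466]
ee_rot: [179.8, 0.1, -6.7]
contact_force: [0.7, -0.0, 0.3]
gripper_width: 0.6
```

jog_arm --motion '[[[0.6,0,0,-1,0],[0.6,0,0,-1,0],[0.6,0,0,-1,0],[0.6,0,0.5,-0.8,0],[0.6,0,0.5,-0.8,0]]]'

```text
time: 10.05
position: [0.4521, 0.3408, 0.3331]
ee_rot: [180.0, 0.0, -6.7]
contact_force: [0.1, -0.2, -0.2]
gripper_width: 0.601
```

```bash
python3 look.py f scene side wrist;python3 lean.py f .45 .38; python3 - <<'E'
from h import *
for n in ("wrist","side","scene"):
    f=dict(np.load(f"f_{n}.npz"));P=cloud(f);X,Y,Z=P[...,0],P[...,1],P[...,2]
    q=P[(Z>.128)&(Z<.15)&(abs(X-.45)<.06)&(abs(Y-.38)<.06)]; print(n,len(q),np.round((q.min(0)+q.max(0))/2,4) if len(q) else '', np.round(np.median(q,0),4) if len(q) else '',np.round(np.ptp(q,0),3)if len(q) else '')
E
```

```text
t 10.05 pos [0.4521 0.3408 0.3331] rot [ 1.7999e+02  2.0000e-02 -6.6900e+00] q [ 56.8   7.4  -3.6  -0.  -79.   26.5] F [ 0.1 -0.2 -0.2] g 0.601
scene 673 min [0.404 0.343 0.004] max [0.502 0.418 0.141]
  normal [ 0.28 -0.06  0.96] 139 elev 73.6
  normal [ 0.95 -0.31 -0.07] 203 elev -4.0
  normal [0.93 0.35 0.1 ] 132 elev 5.9
side 402 min [0.424 0.338 0.011] max [0.494 0.414 0.117]
  normal [ 0.04 -0.28  0.96] 110 elev 73.4
  normal [ 0.13 -0.99 -0.06] 113 elev -3.3
  normal [-0.63 -0.76  0.13] 84 elev 7.6
wrist 393 [0.4596 0.3815 0.1344] [0.4605 0.3811 0.1389] [0.028 0.028 0.013]
side 46 [0.4614 0.377  0.1347] [0.461  0.3734 0.1374] [0.026 0.032 0.013]
scene 52 [0.4604 0.3806 0.1351] [0.4648 0.3804 0.1377] [0.032 0.027 0.013]
```

View pics/f_wrist.png

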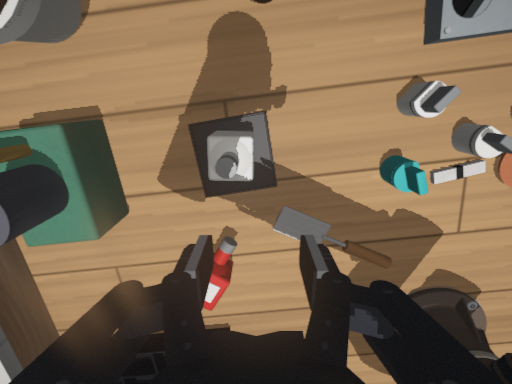

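The wrist picture shows the bottle at (230,158), upright in its tray, with the cap at (0.460, 0.381) and its top at 0.139 m, so 9 mm from the tray centre. The carts are unchanged. Next, cartridge C at about (0.510, 0.071).

jog_arm --motion '[[[0.6,0.28,0.94,0,0],[0.6,0.28,0.94,0,0],[0.6,0.28,0.94,0,0],[0.6,0.28,0.94,0,0],[0.6,0.28,0.94,0,0]]]'

```text
time: 10.7
position: [0.4857, 0.1466, 0.3308]
ee_rot: [179.9, 0.1, -6.7]
contact_force: [0.4, 0.5, 0.7]
gripper_width: 0.6
```

jog_arm --motion '[[[0.6,0.28,0.94,0.2,0],[0.6,0.28,0.94,0.2,0],[0.6,0,0,0.5,1],[0.6,0,0,0.5,1],[0.6,0,0,0.3,1]]]'

```text
time: 11.2
position: [0.4985, 0.0699, 0.2612]
ee_rot: [179.9, 0.2, -22.0]
contact_force: [0.4, 0.3, 0.5]
gripper_width: 0.601
```

jog_arm --motion '[[[0.6,0,0,0,1],[0.6,0,0,0,1],[0.6,0,0,0,1],[0.6,0,0,0,1],[0.6,0,0,0,1]]]'

```text
time: 11.7
position: [0.499, 0.0706, 0.2627]
ee_rot: [179.9, 0.1, -46.9]
contact_force: [0.9, 0.6, 1.0]
gripper_width: 0.604
```

```bash
python3 look.py g wrist; python3 - <<'E'
from meas import *
f=dict(np.load("g_wrist.npz"));P=cloud(f)
show(carts(f,P))
E
```

```text
t 11.7 pos [0.499  0.0706 0.2627] rot [ 1.7988e+02  5.0000e-02 -4.6930e+01] q [ 30.4   3.2 -17.5  -0.  -69.5  12.7] F [0.9 0.6 1. ] g 0.604
cart c [ 0.459 -0.119] flat yaw 121.7 fin [14.2 39.3] ext (np.float64(-16.8), np.float64(25.1)) n 891 z 0.090 [220. 219. 220.]
cart c [ 0.4359 -0.0273] flat yaw -37.4 fin [14.5 38.2] ext (np.float64(-16.7), np.float64(25.6)) n 636 z 0.090 [207.  205.  205.5]
cart c [0.5099 0.0707] flat yaw 41.8 fin [13.3 37. ] ext (np.float64(-15.9), np.float64(25.0)) n 662 z 0.090 [224.  222.  222.5]
cart c [0.4039 0.0983] flat yaw 74.5 fin [15.1 19.6] ext (np.float64(-19.7), np.float64(25.3)) n 418 z 0.090 [ 58. 107. 105.]
```

View pics/g_wrist.png

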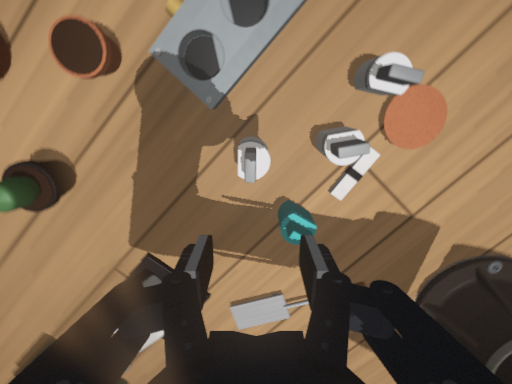

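Cartridge B has been knocked to (0.459, -0.119), flat 122°; I'll handle that later. C is at (255,160) in this view, white with a grey fin, at (0.510, 0.071) with flat at 42°. Aligning over C.

jog_arm --motion '[[[0.6,0.18,-0.2,0.8,0.2],[0.6,0,0,1,0],[0.6,0,0,1,0],[0.6,0,0,0.8,0],[0.6,0,0,0,0]]]'

```text
time: 12.25
position: [0.5068, 0.0695, 0.1153]
ee_rot: [179.5, 0.2, -47.7]
contact_force: [-0.5, -0.3, 0.2]
gripper_width: 0.603
```

```bash
python3 look.py g2 wrist; python3 - <<'E'
from meas import *
f=dict(np.load("g2_wrist.npz"));P=cloud(f)
show(carts(f,P,box=(.45,.58,.03,.12)))
E
```

```text
t 12.25 pos [0.5068 0.0695 0.1153] rot [179.48   0.18 -47.69] q [ 29.8  11.9 -28.3  -0.1 -50.4  12.6] F [-0.5 -0.3  0.2] g 0.603
cart c [0.5108 0.0693] flat yaw 42.0 fin [13.7 38.5] ext (np.float64(-16.8), np.float64(24.3)) n 1720 z 0.090 [159. 156. 151.]
```

View pics/g2_wrist.png

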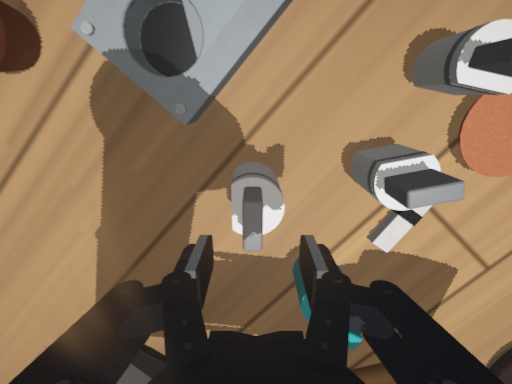

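jog_arm --motion '[[[0.6,0.06,-0.06,0.5,0],[0.6,0,0,0.5,0],[0.6,0,0,0.35,0],[0.6,0,0,0,0],[0.6,0,0,0,0]]]'

```text
time: 12.8
position: [0.5146, 0.0711, 0.0676]
ee_rot: [-179.9, -0.0, -47.7]
contact_force: [0.2, -0.1, -0.1]
gripper_width: 0.597
```

jog_arm --motion '[[[0,0,0,0,0],[0,0,0,0,0],[0,0,0,0,0],[0,0,0,0,0],[0,0,0,0,0]]]' --newtons 50

```text
time: 13.3
position: [0.5139, 0.0707, 0.0669]
ee_rot: [-180.0, -0.0, -47.7]
contact_force: [-1.6, -0.6, 6.5]
gripper_width: 0.152
```

jog_arm --motion '[[[0.5,0,0,0,0],[0.5,-0.07,0.06,0,0],[0.5,0,0,0.15,0],[0.5,0,0,0,0],[0,0,0,0,0]]]'

```text
time: 13.8
position: [0.5096, 0.0711, 0.0597]
ee_rot: [180.0, 0.0, -47.7]
contact_force: [0.6, 0.0, -0.9]
gripper_width: 0.35
```

jog_arm --motion '[[[0,0,0,0,0],[0,0,0,0,0],[0,0,0,0,0],[0,0,0,0,0],[0,0,0,0,0]]]'

```text
time: 14.3
position: [0.5098, 0.0711, 0.06]
ee_rot: [180.0, 0.0, -47.7]
contact_force: [0.1, -0.2, -1.6]
gripper_width: 0.151
```

jog_arm --motion '[[[0,0,0,-0.3,0],[0,0,0,-0.6,0],[0,0,0,-0.6,0],[0,0,0,0,0],[0,0,0,0,0]]]'

```text
time: 14.8
position: [0.5102, 0.0714, 0.1212]
ee_rot: [-179.9, -0.0, -47.7]
contact_force: [0.1, -0.3, -1.3]
gripper_width: 0.16
```

```bash
python3 look.py g3 wrist
```

```text
t 14.8 pos [0.5102 0.0714 0.1212] rot [-1.7988e+02 -2.0000e-02 -4.7720e+01] q [ 29.8  11.4 -28.   -0.  -50.5  12.5] F [ 0.1 -0.3 -1.3] g 0.16
```

View pics/g3_wrist.png

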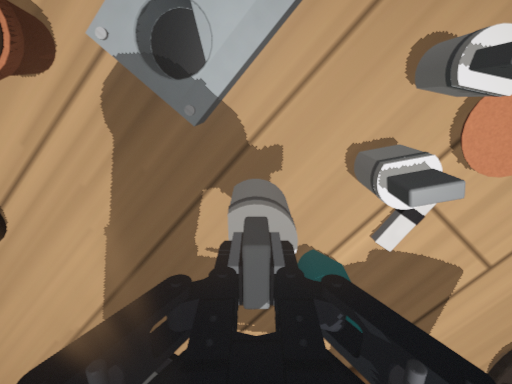

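Cartridge C is held by its fin at (256,240) in the view. Measuring how it sits in the tool.

```bash
cat > held.py <<'E'
import sys
from meas import *
t,lift=sys.argv[1],float(sys.argv[2]); px,py,yaw=map(float,sys.argv[3:6])
f=dict(np.load(f"{t}_wrist.npz"));P=cloud(f)
zb=.055+lift
a=np.radians(yaw);tx=np.array([np.cos(a),np.sin(a)]);ty=np.array([np.sin(a),-np.cos(a)])
# body top (white) points in tool frame
im=f["image"].astype(int)
m=(abs(P[...,2]-zb)<.005)&(np.hypot(P[...,0]-px,P[...,1]-py)<.04)
pts=ray(f,np.argwhere(m)[:,::-1],zb)[:,:2]-[px,py]
u,v=pts@tx,pts@ty
print("body top n",len(u),"z",np.median(P[m][:,2]),"tool x",np.round(np.percentile(u,[0.5,99.5])*1000,1),"tool y",np.round(np.percentile(v,[0.5,99.5])*1000,1))
# visible front arc -> circle fit w/ r=26
cs,_=cv2.findContours(m.astype(np.uint8),cv2.RETR_EXTERNAL,cv2.CHAIN_APPROX_NONE); c=max(cs,key=cv2.contourArea)[:,0]
q=ray(f,c,zb)[:,:2]-[px,py]; q=np.c_[q@tx,q@ty]
q=q[q[:,0]>.008]
from scipy.optimize import least_squares
r=least_squares(lambda p:np.hypot(*(q-p).T)-.026,[0,0],loss='soft_l1',f_scale=.0007).x
print("circle centre in tool (mm)",np.round(r*1000,2), "n",len(q))
E
python3 held.py g3 .0612 .5102 .0714 -47.72
python3 - <<'E'
from meas import *
f=dict(np.load("g3_wrist.npz"));P=cloud(f)
m=(P[...,2]>.143)&(P[...,2]<.160)&(abs(P[...,0]-.51)<.05)&(abs(P[...,1]-.07)<.05)
q=P[m]-[.5102,.0714,0];a=np.radians(-47.72)
u=q[:,:2]@[np.cos(a),np.sin(a)];v=q[:,:2]@[np.sin(a),-np.cos(a)]
k=abs(v)<.0065
print(len(q),np.round(np.percentile(u[k],[1,50,99])*1000,1),np.round(np.percentile(v[k],[1,99])*1000,1),np.median(q[k][:,2]))
E
```

```text
body top n 1601 z 0.11531774046237525 tool x [-4.5 26.8] tool y [-17.5  24.3]
circle centre in tool (mm) [-1.41  0.68] n 137
3083 [-18.1   3.5  18.6] [-6.4  6.3] 0.15122964792861376
```

jog_arm --motion '[[[0,0,0,-0.8,0],[0,0.6,0.1,-0.6,0],[0,0.6,0.1,-0.6,0],[0,0.6,0.1,0,0],[0,0.6,0.1,0,0]]]'

```text
time: 15.35
position: [0.5629, -0.0113, 0.2001]
ee_rot: [-180.0, 0.0, -47.7]
contact_force: [0.9, -0.2, -2.4]
gripper_width: 0.155
```

jog_arm --motion '[[[0,0,0,0,-0.8],[0,0,0,0,-0.8],[0,0,0,0,-0.8],[0,0,0,0,-0.8],[0,0,0,0,0]]]'

```text
time: 15.85
position: [0.562, -0.0108, 0.199]
ee_rot: [179.9, 0.1, -31.7]
contact_force: [-0.3, 0.0, -2.0]
gripper_width: 0.158
```

```bash
python3 look.py g4 wrist; python3 - <<'E'
from meas import *
f=dict(np.load("g4_wrist.npz"));P=cloud(f)
outs=ports(f,P)
for w in outs:
    m=w.mean(0); c=min([np.array([.642-o*.00956,-.0998+o]) for o in (.12,.04,-.04,-.12)],key=lambda p:np.hypot(*(p-m)))
    (cx,cy),rad=cv2.minEnclosingCircle((w*1e4).astype(np.float32)); ci=np.array([cx,cy])/1e4
    print(len(w),"nominal",np.round(c,4),"circ",np.round(ci,4),round(rad/10,1),flat(w,c,.0235),flat(w,ci,.0245))
E
```

```text
t 15.85 pos [ 0.562  -0.0108  0.199 ] rot [ 1.7991e+02  9.0000e-02 -3.1670e+01] q [ 18.8  11.4 -16.4  -0.  -62.3  39.5] F [-0.3  0.  -2. ] g 0.158
block ((642.2540893554688, -100.07931518554688), (99.6690902709961, 318.8641662597656), 0.5576446652412415) h 0.04086658046075908
143 nominal [0.6409 0.0202] circ [0.6408 0.0185] 28.3 (np.float32(-127.85507), np.float32(20.275116), 23) (np.float32(-127.28299), np.float32(18.831915), 29)
156 nominal [ 0.6416 -0.0598] circ [ 0.6417 -0.0602] 28.3 (np.float32(57.097427), np.float32(18.775774), 29) (np.float32(57.097427), np.float32(19.07584), 32)
167 nominal [ 0.6424 -0.1398] circ [ 0.6424 -0.1388] 28.3 (np.float32(-28.062922), np.float32(18.630913), 29) (np.float32(-28.097975), np.float32(19.076763), 32)
```

View pics/g4_wrist.png

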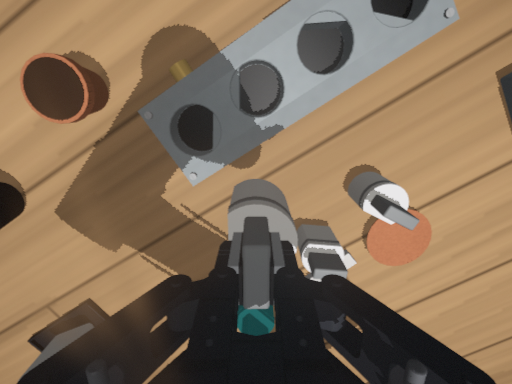

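Port 2 measures (0.6417, -0.0600), flat 57°, radius 28.3 mm, as it should. Moving over it.

jog_arm --motion '[[[0,0.6,0,0,0.24],[0,0.6,0,0,0],[0,0.6,0,0.3,0],[0,0.54,0,0.5,0],[0,0,0,0.5,0]]]'

```text
time: 16.4
position: [0.6431, -0.0623, 0.1465]
ee_rot: [180.0, -0.0, -33.1]
contact_force: [-0.6, -0.5, -1.8]
gripper_width: 0.156
```

jog_arm --motion '[[[0,0,0,0.5,0],[0,0,0,0.2,0],[0,0,0,0,0],[0,0,0,0,0],[0,0,0,0,0]]]'

```text
time: 16.9
position: [0.6422, -0.0609, 0.1215]
ee_rot: [-179.9, -0.1, -32.9]
contact_force: [-0.4, 0.3, -1.3]
gripper_width: 0.156
```

```bash
python3 look.py g5 wrist scene; python3 - <<'E'
from h import *
a=np.load("g5_wrist.npz")["image"];b=np.load("g5_scene.npz")["image"][180:270,170:290]
cv2.imwrite("pics/g5.png",np.hstack([cv2.resize(x[:,:,::-1],(400,300)) for x in (a,b)]))
E
```

```text
t 16.9 pos [ 0.6422 -0.0609  0.1215] rot [-1.7993e+02 -9.0000e-02 -3.2910e+01] q [ 11.9  22.6 -11.5   0.  -55.8  45.2] F [-0.4  0.3 -1.3] g 0.156
```

View pics/g5.png

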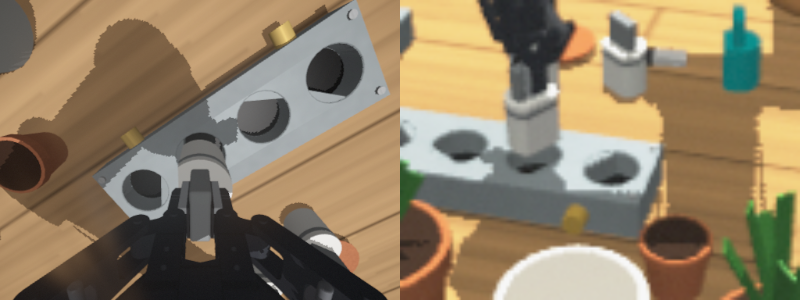

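The cartridge hovers centred over port 2; its shadow falls into the port and the flat sides agree. Lowering in small steps.

jog_arm --motion '[[[0,-0.02,-0.01,0.25,0],[0,0,0,0.25,0],[0,0,0,0.15,0],[0,0,0,0,0]]]'

```text
time: 17.4
position: [0.6401, -0.0604, 0.0924]
ee_rot: [179.9, 0.1, -32.9]
contact_force: [0.2, -0.2, -1.3]
gripper_width: 0.154
```

jog_arm --motion '[[[0,0,0,0.2,0],[0,0,0,0.2,0],[0,0,0,0.1,0],[0,0,0,0,0]]]'

```text
time: 17.8
position: [0.6404, -0.0604, 0.0731]
ee_rot: [179.9, 0.1, -32.9]
contact_force: [-0.5, 1.2, -1.6]
gripper_width: 0.156
```

jog_arm --motion '[[[0,0,0,0.06,0],[0,0,0,0.05,0],[0,0,0,0,0]]]'

```text
time: 18.1
position: [0.6416, -0.0603, 0.0718]
ee_rot: [-180.0, -0.1, -32.9]
contact_force: [-4.7, 1.6, 10.6]
gripper_width: 0.156
```

Cartridge C is home, with 10 N bottoming at TCP 0.0718. Releasing and rising.

jog_arm --motion '[[[0.4,0,0,-0.05,0],[0.4,0,0,0,0],[0.4,0,0,0,0],[0.4,0,0,-0.8,0],[0.4,0,0,-1,0]]]'

```text
time: 18.6
position: [0.6396, -0.0605, 0.1422]
ee_rot: [179.8, 0.2, -32.9]
contact_force: [0.4, 0.5, 0.6]
gripper_width: 0.406
```

jog_arm --motion '[[[0.6,0,0,-1,-1],[0.6,0,0,-0.6,-1],[0.6,0,0,0,-1],[0.6,0,0,0,-1],[0.6,0,0,0,-1]]]'

```text
time: 19.1
position: [0.641, -0.0603, 0.2079]
ee_rot: [-180.0, -0.0, -7.7]
contact_force: [-0.9, 0.1, -0.5]
gripper_width: 0.597
```

jog_arm --motion '[[[0.6,0,0,0,-1],[0.6,0,0,0,-1],[0.6,0,0,0,-1],[0.6,0,0,0,-1],[0.6,0,0,0,-1]]]'

```text
time: 19.6
position: [0.641, -0.0603, 0.2074]
ee_rot: [-180.0, 0.0, 17.3]
contact_force: [-0.1, 0.1, 0.2]
gripper_width: 0.6
```

jog_arm --motion '[[[0.6,0,0,0,-1],[0.6,0,0,0,-1],[0.6,0,0,0,-1],[0.6,0,0,0,-1],[0.6,0,0,0,-1]]]'

```text
time: 20.1
position: [0.641, -0.0604, 0.2074]
ee_rot: [-180.0, 0.0, 42.3]
contact_force: [-1.1, -0.9, 1.1]
gripper_width: 0.601
```

```bash
python3 look.py h side wrist; python3 - <<'E'
from meas import *
for n in("side","wrist"):
    f=dict(np.load(f"h_{n}.npz"));print(n);show(carts(f)); show(carts(f,box=(.55,.75,-.3,.1),zt=.103,zb=.067))
E
```

```text
t 20.1 pos [ 0.641  -0.0604  0.2074] rot [-1.7999e+02  1.0000e-02  4.2290e+01] q [ 12.   18.5  -5.5  -0.  -66.  120.3] F [-1.1 -0.9  1.1] g 0.601
side
cart c [0.3915 0.0903] flat yaw -74.8 fin [17.7 37.8] ext (np.float64(-19.2), np.float64(18.0)) n 86 z 0.089 [21. 79. 77.]
cart c [ 0.6403 -0.0661] flat yaw 61.7 fin [12.7 37. ] ext (np.float64(-24.8), np.float64(2.7)) n 46 z 0.091 [93.5 92.  89. ]
cart c [ 0.4347 -0.033 ] flat yaw -34.5 fin [14.2 39.9] ext (np.float64(-25.4), np.float64(16.8)) n 106 z 0.089 [183.5 179.  172. ]
cart c [ 0.4578 -0.1254] flat yaw 122.2 fin [14.9 38.1] ext (np.float64(-18.1), np.float64(25.4)) n 128 z 0.089 [211.  201.  190.5]
cart c [ 0.6408 -0.0642] flat yaw 57.0 fin [18.6 36.9] ext (np.float64(-23.6), np.float64(14.1)) n 111 z 0.101 [203. 200. 190.]
wrist
cart c [ 0.6454 -0.0536] flat yaw -123.2 fin [ 4.5 37.1] ext (np.float64(-11.4), np.float64(5.5)) n 97 z 0.092 [89. 89. 88.]
cart c [0.3995 0.0931] flat yaw -70.5 fin [13.5 41.9] ext (np.float64(-29.1), np.float64(15.1)) n 772 z 0.089 [42. 99. 97.]
cart c [ 0.4455 -0.0166] flat yaw 82.8 fin [11.9 19.3] ext (np.float64(-12.7), np.float64(29.9)) n 492 z 0.089 [143. 139. 134.]
cart c [ 0.6423 -0.0581] flat yaw 57.0 fin [14.5 37.5] ext (np.float64(-16.7), np.float64(25.8)) n 756 z 0.102 [210.5 209.5 210.5]
```

View pics/h_side.png

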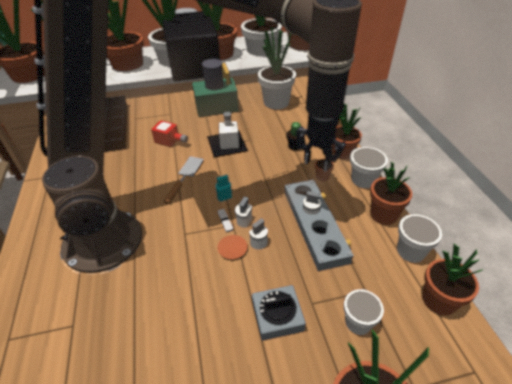

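Side view shows C seated in port 2 at (312,202), fin top at 0.102 and flat at 57°. The bottle stands in its tray at (229,135). Going to cartridge A.

jog_arm --motion '[[[0.6,-0.65,-0.81,0,0],[0.6,-0.65,-0.81,0,0],[0.6,-0.65,-0.81,0,0],[0.6,-0.65,-0.81,0,0],[0.6,-0.65,-0.81,0,0]]]'

```text
time: 20.7
position: [0.4344, -0.0273, 0.2074]
ee_rot: [180.0, 0.0, 41.9]
contact_force: [1.0, 0.7, 0.7]
gripper_width: 0.602
```

jog_arm --motion '[[[0.6,0,0,0.3,-0.7],[0.6,0,0,0.4,-0.7],[0.6,0,0,0.4,-0.7],[0.6,0,0,0.4,0],[0.6,0,0,0.2,0]]]'

```text
time: 21.2
position: [0.4353, -0.0274, 0.1387]
ee_rot: [-180.0, 0.1, 52.4]
contact_force: [-0.5, 0.3, 0.3]
gripper_width: 0.601
```

```bash
python3 look.py i wrist; python3 - <<'E'
from meas import *
f=dict(np.load("i_wrist.npz"));show(carts(f))
E
```

```text
t 21.2 pos [ 0.4353 -0.0274  0.1387] rot [-1.7996e+02  5.0000e-02  5.2430e+01] q [ 22.5   2.7 -35.6  -0.  -51.7 120. ] F [-0.5  0.3  0.3] g 0.601
cart c [ 0.6242 -0.0487] flat yaw 158.4 fin [ 8.1 14.7] ext (np.float64(-9.9), np.float64(10.1)) n 618 z 0.090 [85. 85. 82.]
cart c [0.3928 0.0951] flat yaw -78.0 fin [15.4 38.4] ext (np.float64(-26.2), np.float64(16.6)) n 1538 z 0.090 [ 47. 109. 108.]
cart c [ 0.4351 -0.0264] flat yaw -37.3 fin [13.6 38.5] ext (np.float64(-24.8), np.float64(16.5)) n 1441 z 0.090 [163. 160. 156.]
cart c [ 0.4674 -0.112 ] flat yaw 164.1 fin [15.9 18.6] ext (np.float64(-13.1), np.float64(17.2)) n 524 z 0.089 [195.5 194.  193. ]
```

View pics/i_wrist.png

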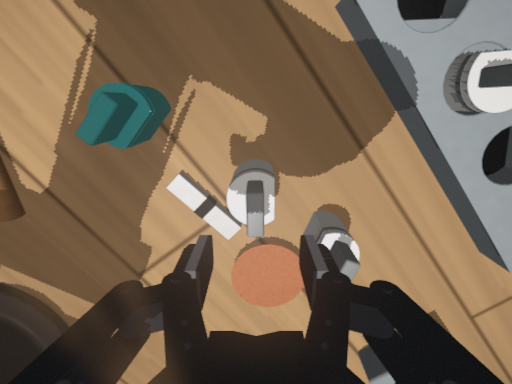

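Cartridge A is the white one at (253,195) in the view; labels at (203,205), saucer at (269,273) and turquoise at (125,113) must stay put. Descending on A.

jog_arm --motion '[[[0.5,0.02,-0.02,0.5,0],[0.5,0,0,0.6,0],[0.5,0,0,0.6,0],[0.5,0,0,0.27,0],[0.5,0,0,0,0]]]'

```text
time: 21.75
position: [0.4352, -0.0264, 0.06]
ee_rot: [-179.9, 0.1, 52.5]
contact_force: [-0.1, -1.1, 0.2]
gripper_width: 0.503
```

jog_arm --motion '[[[0.5,0,0,0,0],[0,0,0,0,0],[0,0,0,0,0],[0,0,0,0,0],[0,0,0,0,0]]]'

```text
time: 22.25
position: [0.4364, -0.0259, 0.0618]
ee_rot: [179.9, -0.1, 52.6]
contact_force: [-2.0, 1.2, 7.3]
gripper_width: 0.155
```

jog_arm --motion '[[[0,0,0,0,0],[0,0,0,-0.3,0],[0,0,0,-0.6,0],[0,0,0,-0.6,0],[0,0,0,0,0]]]'

```text
time: 22.75
position: [0.4377, -0.0256, 0.1239]
ee_rot: [179.8, -0.3, 52.6]
contact_force: [0.7, -0.5, -1.1]
gripper_width: 0.158
```

```bash
cat > fin.py <<'E'
import sys
from meas import *
from plant import state
# held fin position in tool frame: tag, fin-top z
t=sys.argv[1]; zt=float(sys.argv[2]); s=state(); p=s["position"]; a=np.radians(s["ee_rot"][2])
f=dict(np.load(f"{t}_wrist.npz"));P=cloud(f)
m=(abs(P[...,2]-zt)<.006)&(np.hypot(P[...,0]-p[0],P[...,1]-p[1])<.04)
q=P[m]-p
u=q[:,:2]@[np.cos(a),np.sin(a)];v=q[:,:2]@[np.sin(a),-np.cos(a)];k=abs(v)<.0065
print("fin n",k.sum(),"tool x lo/hi",np.round(np.percentile(u[k],[1,99])*1000,1),"centre %.1f"%(np.percentile(u[k],[1,99]).mean()*1000),"z",np.median(P[m][k][:,2]))
E
python3 look.py i2 wrist; python3 fin.py i2 .151
```

```text
t 22.75 pos [ 0.4377 -0.0256  0.1239] rot [179.81  -0.26  52.61] q [ 2.260e+01  3.800e+00 -3.680e+01  1.000e-01 -4.900e+01  1.199e+02] F [ 0.7 -0.5 -1.1] g 0.158
fin n 1727 tool x lo/hi [-20.6  16.3] centre -2.2 z 0.1517349736775509
```

View pics/i2_wrist.png

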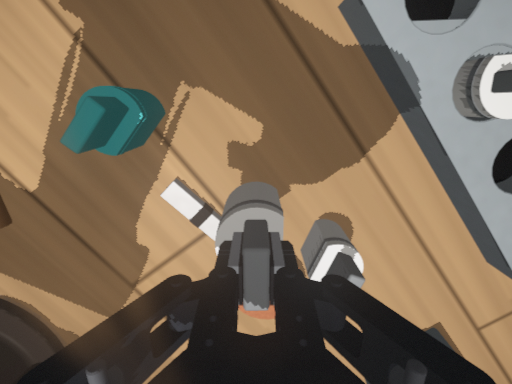

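A is held. Lifting and carrying it towards port 3 at (0.642, -0.140), flat -28°.

jog_arm --motion '[[[0,0,0,-1,0],[0,0,0,-1,0],[0,0.14,0.95,0,0],[0,0.14,0.95,0,0],[0,0.14,0.95,0,0]]]'

```text
time: 23.3
position: [0.5373, -0.0826, 0.2005]
ee_rot: [-180.0, -0.0, 52.6]
contact_force: [0.1, 1.5, -0.4]
gripper_width: 0.152
```

jog_arm --motion '[[[0,0.14,0.95,0,0],[0,0.14,0.95,0,0],[0,0.14,0.95,0,-0.6],[0,0,0,0,-0.63],[0,0,0,0,-0.63]]]'

```text
time: 23.8
position: [0.6372, -0.1386, 0.1979]
ee_rot: [-179.8, 0.1, 61.9]
contact_force: [-0.4, 0.0, -0.8]
gripper_width: 0.155
```

jog_arm --motion '[[[0,0,0,0,0],[0,0,0,0,0]]]'

```text
time: 24.0
position: [0.6369, -0.1378, 0.1999]
ee_rot: [-179.9, 0.0, 61.8]
contact_force: [0.1, 0.0, -2.2]
gripper_width: 0.155
```

```bash
python3 look.py i3 wrist; python3 fin.py i3 .233;  python3 - <<'E'
from meas import *
f=dict(np.load("i3_wrist.npz"));P=cloud(f)
for w in ports(f,P):
    m=w.mean(0); c=min([np.array([.642-o*.00956,-.0999+o]) for o in (.12,.04,-.04,-.12)],key=lambda p:np.hypot(*(p-m)))
    (cx,cy),rad=cv2.minEnclosingCircle((w*1e4).astype(np.float32)); ci=np.array([cx,cy])/1e4
    print(len(w),"nominal",np.round(c,4),"circ",np.round(ci,4),round(rad/10,1),flat(w,c,.0235),flat(w,ci,.0245))
E
```

```text
t 24.0 pos [ 0.6369 -0.1378  0.1999] rot [-1.7992e+02  3.0000e-02  6.1790e+01] q [  4.9  19.6  -4.9  -0.  -65.6 146.9] F [ 0.1  0.  -2.2] g 0.155
fin n 1487 tool x lo/hi [-21.3  15. ] centre -3.2 z 0.22785500343821663
block ((641.7078247070312, -100.57362365722656), (99.41825866699219, 318.7195739746094), 0.513301432132721) h 0.04087919586931124
159 nominal [ 0.6416 -0.0599] circ [ 0.6389 -0.06  ] 31.3 (np.float32(57.240402), np.float32(18.583815), 28) (np.float32(57.552135), np.float32(20.032894), 28)
169 nominal [0.6409 0.0201] circ [0.6414 0.018 ] 28.1 (np.float32(-125.6302), np.float32(20.53202), 22) (np.float32(-125.54365), np.float32(19.152742), 30)
```

View pics/i3_wrist.png

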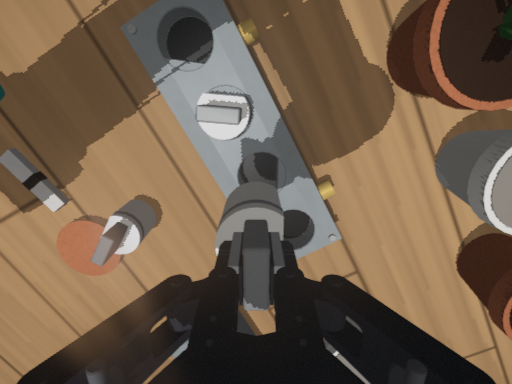

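```bash
python3 fin.py i3 .229; python3 held.py i3 .1375 .6369 -.1378 61.8; python3 held.py g4 .139 .562 -.0108 -31.67; python3 held.py g5 .0615 .6422 -.0609 -32.91
```

```text
fin n 1741 tool x lo/hi [-21.6  15.6] centre -3.0 z 0.227716446283083
body top n 1428 z 0.1917794212623476 tool x [-7.4 23.3] tool y [-25.3  16.6]
circle centre in tool (mm) [-3.59 -0.97] n 121
body top n 1597 z 0.19306106249354973 tool x [-4.4 27. ] tool y [-17.5  24.4]
circle centre in tool (mm) [-3.31  1.85] n 162
body top n 1593 z 0.11550773768400632 tool x [-4.3 26.9] tool y [-17.5  24.3]
circle centre in tool (mm) [-3.16  1.78] n 160
```

A sits about 3 mm back along the tool x axis, so I compensate for it and come down to hover above port 3.

jog_arm --motion '[[[0,0.09,0.15,0.5,0],[0,0,0,0.5,0],[0,0,0,0.5,0],[0,0,0,0.4,0],[0,0,0,0,0]]]'

```text
time: 24.55
position: [0.6425, -0.1372, 0.1224]
ee_rot: [-179.8, 0.1, 61.8]
contact_force: [-0.4, -0.4, -1.2]
gripper_width: 0.154
```

jog_arm --motion '[[[0,0,0,0,0],[0,0,0,0,0],[0,0,0,0,0]]]'

```text
time: 24.85
position: [0.6449, -0.1376, 0.1262]
ee_rot: [179.9, -0.1, 61.9]
contact_force: [-0.6, 1.0, -0.8]
gripper_width: 0.157
```

```bash
python3 look.py i4 wrist scene; python3 fin.py i4 .152; python3 - <<'E'
from h import *
a=np.load("i4_wrist.npz")["image"];b=np.load("i4_scene.npz")["image"][180:270,150:270]
cv2.imwrite("pics/i4.png",np.hstack([cv2.resize(x[:,:,::-1],(400,300)) for x in (a,b)]))
E
```

```text
t 24.85 pos [ 0.6449 -0.1376  0.1262] rot [ 1.799e+02 -5.000e-02  6.189e+01] q [  4.9  23.5  -9.2   0.  -57.1 147. ] F [-0.6  1.  -0.8] g 0.157
fin n 1781 tool x lo/hi [-21.3  15.9] centre -2.7 z 0.1539938181460973
```

View pics/i4.png

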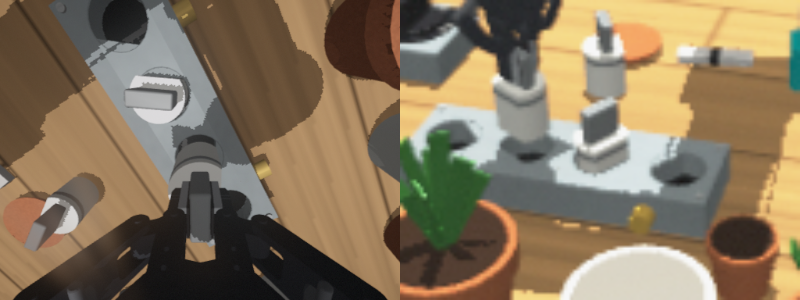

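Cartridge A hovers over port 3 and C is seated beside it. Lowering.

jog_arm --motion '[[[0,0,0,0.25,0],[0,0,0,0.25,0],[0,0,0,0.15,0],[0,0,0,0,0],[0,0,0,0,0]]]'

```text
time: 25.45
position: [0.6442, -0.1376, 0.0985]
ee_rot: [-180.0, 0.0, 61.9]
contact_force: [-0.3, -0.2, -1.4]
gripper_width: 0.158
```

jog_arm --motion '[[[0,0,0,0.2,0],[0,0,0,0.15,0],[0,0,0,0.15,0],[0,0,0,0,0],[0,0,0,0,0]]]'

```text
time: 25.95
position: [0.6442, -0.1376, 0.0787]
ee_rot: [-180.0, 0.0, 61.9]
contact_force: [1.0, 0.4, -1.5]
gripper_width: 0.154
```

jog_arm --motion '[[[0,0,0,0.08,0],[0,0,0,0.06,0],[0,0,0,0,0],[0,0,0,0,0]]]'

```text
time: 26.35
position: [0.6447, -0.1377, 0.0739]
ee_rot: [179.9, -0.0, 61.9]
contact_force: [-1.6, -0.6, 4.7]
gripper_width: 0.158
```

A bottomed at TCP 0.074, as computed for home. Releasing, rising and turning to 32° for cartridge B.

jog_arm --motion '[[[0.4,0,0,0,0],[0.4,0,0,0,0],[0.4,0,0,-0.4,0],[0.4,0,0,-0.8,0],[0.4,0,0,-1,0]]]'

```text
time: 26.85
position: [0.6431, -0.1375, 0.1604]
ee_rot: [-179.8, 0.1, 61.9]
contact_force: [0.8, 0.5, 1.8]
gripper_width: 0.4
```

jog_arm --motion '[[[0.5,0,0,-0.8,1],[0.5,0,0,0,1],[0.5,0,0,0,1],[0.5,0,0,0,1],[0.5,0,0,0,1]]]'

```text
time: 27.35
position: [0.6443, -0.1375, 0.1933]
ee_rot: [-180.0, -0.0, 36.7]
contact_force: [0.2, 0.3, -0.1]
gripper_width: 0.501
```

jog_arm --motion '[[[0.5,0,0,0,1],[0.5,0,0,0,0],[0.5,0,0,0,0]]]'

```text
time: 27.65
position: [0.6442, -0.1376, 0.1932]
ee_rot: [-180.0, 0.0, 32.0]
contact_force: [0.5, 0.9, 0.2]
gripper_width: 0.498
```

```bash
python3 look.py j wrist side; python3 - <<'E'
from meas import *
f=dict(np.load("j_wrist.npz"));show(carts(f)); show(carts(f,box=(.55,.75,-.3,.1),zt=.103,zb=.067))
f=dict(np.load("j_side.npz"));show(carts(f)); show(carts(f,box=(.55,.75,-.3,.1),zt=.103,zb=.067))
E
```

```text
t 27.65 pos [ 0.6442 -0.1376  0.1932] rot [-1.7999e+02  1.0000e-02  3.2030e+01] q [  4.9  20.4  -4.6  -0.  -65.  117.2] F [0.5 0.9 0.2] g 0.498
cart c [ 0.6573 -0.0688] flat yaw -31.1 fin [ 3.9 13.4] ext (np.float64(-11.1), np.float64(8.1)) n 82 z 0.091 [92. 91. 91.]
cart c [ 0.6505 -0.1362] flat yaw -17.6 fin [13.9 38.4] ext (np.float64(-21.1), np.float64(14.2)) n 101 z 0.091 [93. 93. 92.]
cart c [ 0.6429 -0.0598] flat yaw 57.3 fin [13.6 38.4] ext (np.float64(-16.6), np.float64(24.7)) n 1205 z 0.102 [220. 219. 220.]
cart c [ 0.6444 -0.1393] flat yaw -28.6 fin [14.2 37.9] ext (np.float64(-16.4), np.float64(25.2)) n 952 z 0.102 [208.5 208.  209. ]
cart c [0.3911 0.0903] flat yaw -73.1 fin [17.7 37.8] ext (np.float64(-19.6), np.float64(18.3)) n 82 z 0.089 [23.  80.  77.5]
cart c [ 0.6411 -0.0664] flat yaw 56.2 fin [13.4 37.1] ext (np.float64(-25.6), np.float64(5.1)) n 47 z 0.091 [91. 90. 87.]
cart c [ 0.458  -0.1255] flat yaw 122.8 fin [15.8 36.4] ext (np.float64(-18.5), np.float64(24.8)) n 123 z 0.089 [213. 204. 193.]
cart c [ 0.641  -0.0645] flat yaw 55.1 fin [18.6 36.9] ext (np.float64(-27.3), np.float64(15.0)) n 110 z 0.101 [203.  199.  190.5]
cart c [ 0.6422 -0.1453] flat yaw -29.6 fin [13.6 39.8] ext (np.float64(-24.9), np.float64(16.8)) n 131 z 0.101 [208. 204. 197.]
```

View pics/j_wrist.png

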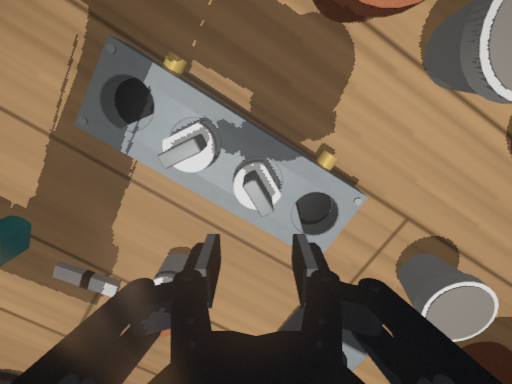

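C and A are both home, with fin tops at 0.102. Port 4 is visible at (317,210); measuring its flat before fetching B.

```bash
python3 - <<'E'
from meas import *
f=dict(np.load("j_wrist.npz"));P=cloud(f)
for w in ports(f,P):
    m=w.mean(0); c=min([np.array([.642-o*.00956,-.1001+o]) for o in (.12,.04,-.04,-.12)],key=lambda p:np.hypot(*(p-m)))
    (cx,cy),rad=cv2.minEnclosingCircle((w*1e4).astype(np.float32)); ci=np.array([cx,cy])/1e4
    print(len(w),"nominal",np.round(c,4),"circ",np.round(ci,4),round(rad/10,1),flat(w,c,.0235),flat(w,ci,.0245))
E
```

```text
block ((642.3163452148438, -100.45826721191406), (100.10537719726562, 318.73468017578125), 0.554195761680603) h 0.04085301966767285
124 nominal [ 0.6431 -0.2201] circ [ 0.6441 -0.2191] 28.1 (np.float32(137.58162), np.float32(19.56226), 20) (np.float32(138.49078), np.float32(19.628145), 22)
157 nominal [ 0.6424 -0.1401] circ [ 0.635  -0.1469] 36.0 (np.float32(-28.628523), np.float32(17.509567), 23) (np.float32(-28.279507), np.float32(20.763367), 20)
236 nominal [ 0.6416 -0.0601] circ [ 0.6331 -0.0576] 37.7 (np.float32(57.246532), np.float32(18.69236), 23) (np.float32(57.500416), np.float32(21.2415), 19)
151 nominal [0.6409 0.0199] circ [0.6418 0.0183] 28.1 (np.float32(-125.54584), np.float32(20.218475), 20) (np.float32(-125.56566), np.float32(19.479305), 25)
```

jog_arm --motion '[[[0.5,-0.74,-0.57,0,0],[0.5,-0.74,-0.57,0,0],[0.5,-0.74,-0.57,0,0],[0.5,-0.74,-0.57,0,0],[0.5,-0.74,-0.57,0,0]]]'

```text
time: 28.25
position: [0.457, -0.1189, 0.1932]
ee_rot: [180.0, -0.0, 32.0]
contact_force: [-0.3, 0.5, 1.3]
gripper_width: 0.494
```

jog_arm --motion '[[[0.5,0,0,0.4,0],[0.5,0,0,0.5,0],[0.5,0,0,0.4,0],[0.5,0,0,0,0],[0.5,0,0,0,0]]]'

```text
time: 28.75
position: [0.4586, -0.1191, 0.1417]
ee_rot: [180.0, 0.0, 31.9]
contact_force: [0.4, 0.2, -0.3]
gripper_width: 0.498
```

```bash
python3 look.py k wrist; python3 - <<'E'
from meas import *
f=dict(np.load("k_wrist.npz"));show(carts(f,box=(.38,.55,-.2,0)))
E
```

```text
t 28.75 pos [ 0.4586 -0.1191  0.1417] rot [1.7999e+02 2.0000e-02 3.1940e+01] q [  9.3   6.2 -31.2   0.  -52.6 112.6] F [ 0.4  0.2 -0.3] g 0.498
cart c [ 0.4588 -0.1198] flat yaw 121.7 fin [13.7 38.2] ext (np.float64(-16.6), np.float64(24.7)) n 1402 z 0.090 [219.  214.  212.5]
```

View pics/k_wrist.png

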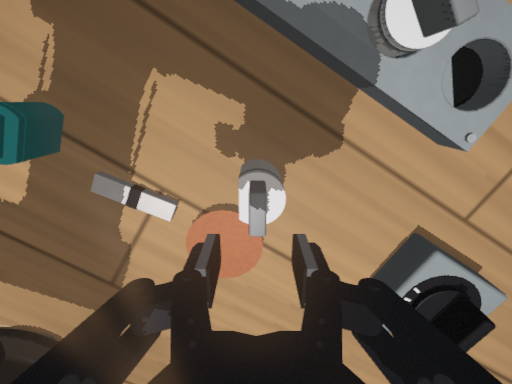

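B is the white cartridge at (262,200), with the saucer just beside it at (225,243). It measures (0.4588, -0.1198) with flat 122°, so the tool is aligned. Descending and gripping.

jog_arm --motion '[[[0.5,0,0.02,0.5,0],[0.5,0,0,0.6,0],[0.5,0,0,0.6,0],[0.5,0,0,0.34,0],[0.5,0,0,0,0]]]'

```text
time: 29.3
position: [0.4583, -0.1197, 0.0589]
ee_rot: [-179.9, 0.1, 31.9]
contact_force: [0.0, -0.2, -0.4]
gripper_width: 0.498
```

jog_arm --motion '[[[0.5,0,0,0,0],[0,0,0,0,0],[0,0,0,0,0],[0,0,0,0,0],[0,0,0,0,0]]]'

```text
time: 29.8
position: [0.4599, -0.1196, 0.0609]
ee_rot: [179.9, -0.1, 31.9]
contact_force: [-0.6, 0.7, 6.9]
gripper_width: 0.155
```

jog_arm --motion '[[[0,0,0,0,0],[0,0,0,-0.4,0],[0,0,0,-0.9,0],[0,0,0,-1,0],[0,0,0,-1,0]]]'

```text
time: 30.3
position: [0.4581, -0.1197, 0.1931]
ee_rot: [-180.0, 0.0, 31.9]
contact_force: [2.3, 0.2, -1.9]
gripper_width: 0.153
```

jog_arm --motion '[[[0,0.43,0.76,0,0],[0,0.43,0.76,0,0],[0,0.43,0.76,0,0],[0,0.43,0.76,0,0],[0,0.43,0.76,0,0]]]'

```text
time: 30.8
position: [0.613, -0.204, 0.1915]
ee_rot: [-180.0, 0.0, 31.9]
contact_force: [0.4, 1.0, -1.1]
gripper_width: 0.154
```

jog_arm --motion '[[[0,0.43,0.76,0,0],[0,0,0,0.2,-0.8],[0,0,0,0.4,-0.8],[0,0,0,0.4,-0.8],[0,0,0,0.4,-0.8]]]'

```text
time: 31.3
position: [0.6424, -0.22, 0.1348]
ee_rot: [-180.0, 0.0, 48.0]
contact_force: [-0.3, -0.5, -1.5]
gripper_width: 0.155
```

jog_arm --motion '[[[0,0,0,0.3,0],[0,0,0,0,0],[0,0,0,0,0]]]'

```text
time: 31.6
position: [0.6429, -0.2201, 0.124]
ee_rot: [-180.0, 0.0, 47.8]
contact_force: [0.4, 0.5, -1.2]
gripper_width: 0.158
```

```bash
python3 look.py k2 wrist scene; python3 fin.py k2 .153; python3 - <<'E'
from h import *
a=np.load("k2_wrist.npz")["image"];b=np.load("k2_scene.npz")["image"][180:270,150:270]
cv2.imwrite("pics/k2.png",np.hstack([cv2.resize(x[:,:,::-1],(400,300)) for x in (a,b)]))
E
```

```text
t 31.6 pos [ 0.6429 -0.2201  0.124 ] rot [-1.800e+02  2.000e-02  4.781e+01] q [ -2.5  25.4  -6.5   0.  -58.1 140.3] F [ 0.4  0.5 -1.2] g 0.158
fin n 1769 tool x lo/hi [-21.   15.9] centre -2.6 z 0.15262574495800274
```

View pics/k2.png

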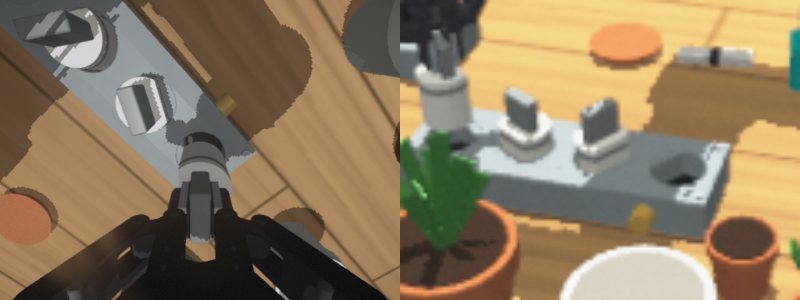

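B sits 2.6 mm back along the tool x axis. Compensating and lowering into port 4.

jog_arm --motion '[[[0,0.07,0.01,0.2,0],[0,0,0,0.25,0],[0,0,0,0.2,0],[0,0,0,0,0],[0,0,0,0,0]]]'

```text
time: 32.2
position: [0.6448, -0.2182, 0.0972]
ee_rot: [-180.0, 0.0, 47.9]
contact_force: [0.1, -0.4, -1.0]
gripper_width: 0.154
```

jog_arm --motion '[[[0,0,0,0.2,0],[0,0,0,0.2,0],[0,0,0,0.08,0],[0,0,0,0,0],[0,0,0,0,0]]]'

```text
time: 32.7
position: [0.645, -0.2182, 0.0784]
ee_rot: [-180.0, 0.0, 47.9]
contact_force: [0.3, 0.2, -2.1]
gripper_width: 0.159
```

jog_arm --motion '[[[0,0,0,0.08,0],[0,0,0,0.07,0],[0,0,0,0,0],[0,0,0,0,0]]]'

```text
time: 33.1
position: [0.6453, -0.2184, 0.073]
ee_rot: [180.0, -0.0, 47.9]
contact_force: [-0.7, -1.2, 1.9]
gripper_width: 0.154
```

jog_arm --motion '[[[0,0,0,0.05,0],[0,0,0,0,0],[0,0,0,0,0]]]'

```text
time: 33.4
position: [0.6454, -0.2185, 0.073]
ee_rot: [179.9, -0.0, 47.9]
contact_force: [-4.7, 2.2, 14.5]
gripper_width: 0.155
```

B bottomed at 0.073 with 14 N. Releasing, rising and checking everything.

jog_arm --motion '[[[0.4,0,0,-0.05,0],[0.4,0,0,0,0],[0.4,0,0,-0.4,0],[0.4,0,0,-0.8,0],[0.4,0,0,-1,0]]]'

```text
time: 33.9
position: [0.6438, -0.218, 0.1591]
ee_rot: [-179.8, 0.1, 47.9]
contact_force: [1.8, 1.0, -0.6]
gripper_width: 0.399
```

jog_arm --motion '[[[0.5,0,0,-1,1],[0.5,0,0,-1,1],[0.5,0,0,0,1],[0.5,0,0,0,1],[0.5,0,0,0,1]]]'

```text
time: 34.4
position: [0.645, -0.2181, 0.2404]
ee_rot: [-180.0, -0.0, 22.7]
contact_force: [0.5, -0.7, -0.4]
gripper_width: 0.499
```

jog_arm --motion '[[[0.5,0,0,0,1],[0.5,0,0,0,1],[0.5,0,0,0,1],[0.5,0,0,0,1],[0.5,0,0,0,0.9]]]'

```text
time: 34.9
position: [0.645, -0.2181, 0.2399]
ee_rot: [-180.0, 0.0, -1.8]
contact_force: [0.2, -0.3, 0.5]
gripper_width: 0.493
```

```bash
python3 look.py l wrist side scene; python3 - <<'E'
from meas import *
for n in ("wrist","side","scene"):
    f=dict(np.load(f"l_{n}.npz"));print(n);show(carts(f,box=(.55,.75,-.3,.1),zt=.103,zb=.067)); 
    P=cloud(f);X,Y,Z=P[...,0],P[...,1],P[...,2]
    q=P[(Z>.084)&(Z<.095)&(abs(X-.45)<.06)&(abs(Y+.36)<.06)]
    if len(q)>20: print("bar",cv2.minAreaRect((q[:,:2]*1000).astype(np.float32)),np.median(q[:,2]))
    q=P[(Z>.128)&(Z<.15)&(abs(X-.45)<.06)&(abs(Y-.38)<.06)]
    if len(q)>5: print("cap",np.round((q.min(0)+q.max(0))/2,4))
E
```

```text
t 34.9 pos [ 0.645  -0.2181  0.2399] rot [-1.7999e+02  4.0000e-02 -1.8200e+00] q [ -2.3  20.9   2.3  -0.  -71.4  90.5] F [ 0.2 -0.3  0.5] g 0.493
wrist
cart c [ 0.6451 -0.2203] flat yaw 137.7 fin [14.6 37.6] ext (np.float64(-17.4), np.float64(24.3)) n 702 z 0.102 [211.5 210.5 212. ]
cart c [ 0.6428 -0.0613] flat yaw 56.7 fin [14.6 38.9] ext (np.float64(-17.4), np.float64(24.6)) n 742 z 0.102 [213. 212. 213.]
cart c [ 0.6444 -0.1415] flat yaw -28.0 fin [15.  37.5] ext (np.float64(-16.7), np.float64(26.1)) n 593 z 0.102 [187. 187. 188.]
side
cart c [ 0.6405 -0.064 ] flat yaw 58.7 fin [18.6 36.9] ext (np.float64(-24.9), np.float64(13.6)) n 111 z 0.101 [192. 187. 180.]
cart c [ 0.6419 -0.146 ] flat yaw -29.6 fin [13.6 42.8] ext (np.float64(-24.9), np.float64(16.4)) n 131 z 0.101 [220. 217. 207.]
cart c [ 0.6438 -0.2241] flat yaw 138.6 fin [13.2 39. ] ext (np.float64(-17.6), np.float64(24.2)) n 140 z 0.102 [221.5 218.5 210.5]
bar ((449.58447265625, -364.3658752441406), (14.066286087036133, 61.97035598754883), 88.90077209472656) 0.08857165831445157
cap [0.4611 0.3769 0.1352]
scene
cart c [ 0.6495 -0.2171] flat yaw 137.3 fin [13.2 41.7] ext (np.float64(-24.9), np.float64(18.1)) n 80 z 0.102 [237.5 238.5 231. ]
cart c [ 0.6491 -0.1382] flat yaw -31.9 fin [18.1 42.4] ext (np.float64(-27.9), np.float64(17.1)) n 80 z 0.102 [196.5 198.5 189.5]
cart c [ 0.647  -0.0568] flat yaw 60.8 fin [18. 42.] ext (np.float64(-27.2), np.float64(17.9)) n 79 z 0.102 [183. 179. 170.]
bar ((452.4869689941406, -360.8648376464844), (17.252416610717773, 59.908023834228516), 86.61727142333984) 0.08836120085895749
cap [0.4624 0.3808 0.1351]
```

View pics/l_wrist.png

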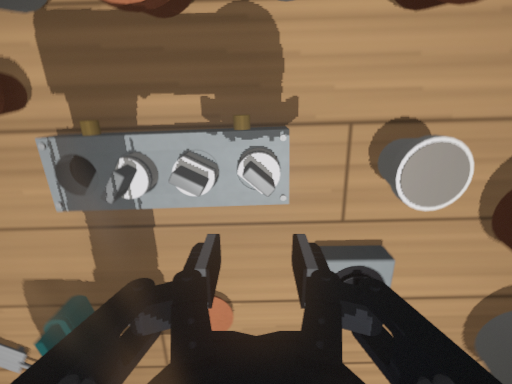

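View pics/l_side.png

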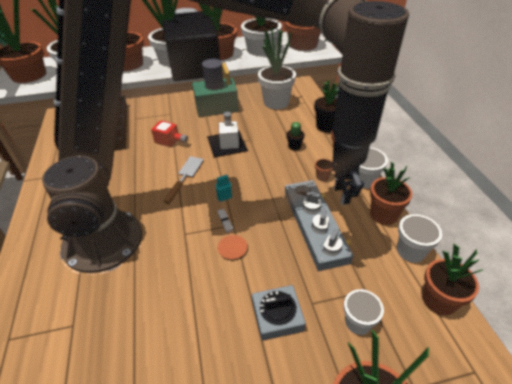

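All three cartridges are home in ports 2, 3 and 4 with the right flats, and the bottle is upright in its tray. Now the selector at about (0.4496, -0.361), its bar lying at about -1.8°.

jog_arm --motion '[[[0.5,-0.95,0.75,0,0],[0.5,-0.95,0.75,0,0],[0.5,-0.95,0.75,0,0],[0.5,-0.95,0.75,0,0],[0.5,-0.95,0.75,0,0]]]'

```text
time: 35.55
position: [0.4492, -0.3635, 0.2405]
ee_rot: [180.0, -0.0, -1.4]
contact_force: [0.2, -1.2, 0.7]
gripper_width: 0.5
```

jog_arm --motion '[[[0.5,0,0,0.6,0],[0.5,0,0,0.7,0],[0.5,0,0,0.7,0],[0.5,0,0,0.4,0],[0.5,0,0,0,0]]]'

```text
time: 36.05
position: [0.4493, -0.3621, 0.142]
ee_rot: [-179.9, 0.2, -1.5]
contact_force: [-0.3, 0.2, -0.5]
gripper_width: 0.498
```

```bash
python3 look.py m wrist; python3 - <<'E'
from meas import *
f=dict(np.load("m_wrist.npz"))
P=cloud(f);X,Y,Z=P[...,0],P[...,1],P[...,2]
m=(Z>.084)&(Z<.095)&(abs(X-.45)<.06)&(abs(Y+.36)<.06)
q=ray(f,np.argwhere(m)[:,::-1],.090)[:,:2]; print("bar",cv2.minAreaRect((q*1000).astype(np.float32)),np.median(P[m][:,2]))
E
```

```text
t 36.05 pos [ 0.4493 -0.3621  0.142 ] rot [-179.89    0.24   -1.53] q [-19.5  15.8 -18.7  -0.  -55.8 108. ] F [-0.3  0.2 -0.5] g 0.498
bar ((450.3316345214844, -363.0020751953125), (13.695363998413086, 61.895328521728516), 89.28166198730469) 0.08860177800664149
```

View pics/m_wrist.png

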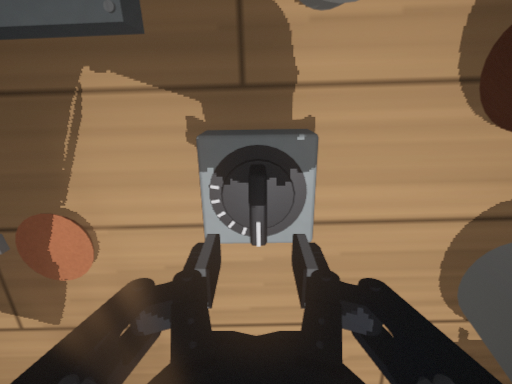

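The bar is aligned with the jaws at (258,205). The white line points to the zero tick, and the ticks run clockwise to the left. Descending and gripping lightly.

jog_arm --motion '[[[0.5,0.01,0.02,0.5,0],[0.5,0,0,0.6,0],[0.5,0,0,0.6,0],[0.5,0,0,0.3,0],[0.5,0,0,0,0]]]'

```text
time: 36.6
position: [0.4509, -0.3634, 0.0639]
ee_rot: [-180.0, 0.1, -1.6]
contact_force: [0.3, 0.8, -0.3]
gripper_width: 0.502
```

jog_arm --motion '[[[0,0,0,0,0],[0,0,0,0,0],[0,0,0,0,0],[0,0,0,0,0],[0,0,0,0,0]]]' --newtons 30

```text
time: 37.1
position: [0.4522, -0.3636, 0.0661]
ee_rot: [180.0, -0.1, -1.6]
contact_force: [-0.7, 4.3, 6.8]
gripper_width: 0.158
```

jog_arm --motion '[[[0,0,0,0,0.5],[0,0,0,0,0.8],[0,0,0,0,0.8],[0,0,0,0,0.8],[0,0,0,0,0.8]]]'

```text
time: 37.6
position: [0.4521, -0.3646, 0.0661]
ee_rot: [179.9, -0.2, -20.2]
contact_force: [-1.7, -2.2, 3.7]
gripper_width: 0.157
```

jog_arm --motion '[[[0,0,0,0,0.8],[0,0,0,0,0.8],[0,0,0,0,0.8],[0,0,0,0,0.8],[0,0,0,0,0.8]]]'

```text
time: 38.1
position: [0.4515, -0.3656, 0.0661]
ee_rot: [179.9, -0.2, -40.2]
contact_force: [-3.7, -8.7, 3.8]
gripper_width: 0.159
```

jog_arm --motion '[[[0,0,0,0,0.8],[0,0,0,0,0.8],[0,0,0,0,0.8],[0,0,0,0,0.8],[0,0,0,0,0.8]]]'

```text
time: 38.6
position: [0.4506, -0.3663, 0.0662]
ee_rot: [179.9, -0.2, -60.2]
contact_force: [-7.3, -14.4, 2.7]
gripper_width: 0.163
```

jog_arm --motion '[[[0,0,0,0,0.3],[0,0,0,0,0],[0.5,0,0,0,0],[0.5,0,0,0,0],[0.5,0,0,0,0]]]'

```text
time: 39.1
position: [0.4515, -0.3635, 0.0648]
ee_rot: [-180.0, -0.0, -61.6]
contact_force: [0.0, -0.6, 0.3]
gripper_width: 0.501
```

jog_arm --motion '[[[0.5,0,0,-0.5,0],[0.5,0,0,-0.8,0],[0.5,0,0,-1,0],[0.5,0,0,-1,0],[0.5,0,0,-1,0]]]'

```text
time: 39.6
position: [0.4512, -0.3632, 0.2383]
ee_rot: [-180.0, -0.0, -61.6]
contact_force: [1.2, 0.0, 0.0]
gripper_width: 0.496
```

```bash
python3 look.py n wrist side scene; python3 - <<'E'
from meas import *
for n in ("wrist","side","scene"):
    f=dict(np.load(f"n_{n}.npz"));print(n)
    P=cloud(f);X,Y,Z=P[...,0],P[...,1],P[...,2]
    m=(Z>.084)&(Z<.095)&(abs(X-.45)<.06)&(abs(Y+.36)<.06)
    if m.sum()>20:
        q=ray(f,np.argwhere(m)[:,::-1],.090)[:,:2]; print("bar",cv2.minAreaRect((q*1000).astype(np.float32)),m.sum())
    show(carts(f,box=(.55,.75,-.3,.1),zt=.103,zb=.067)); 
    q=P[(Z>.128)&(Z<.15)&(abs(X-.45)<.06)&(abs(Y-.38)<.06)]
    if len(q)>5: print("cap",np.round((q.min(0)+q.max(0))/2,4))
E
```

```text
t 39.6 pos [ 0.4512 -0.3632  0.2383] rot [-179.99   -0.    -61.58] q [-19.5  11.3 -11.1  -0.  -67.5  47.9] F [1.2 0.  0. ] g 0.496
wrist
bar ((450.3231201171875, -363.5075378417969), (12.722455978393555, 61.887939453125), 28.913877487182617) 626
cart c [ 0.642  -0.2235] flat yaw 138.3 fin [14.2 41.7] ext (np.float64(-24.5), np.float64(17.0)) n 856 z 0.102 [132. 130. 126.]
cart c [ 0.6411 -0.1447] flat yaw -28.1 fin [13.8 42.9] ext (np.float64(-16.6), np.float64(24.4)) n 746 z 0.102 [132. 129. 125.]
cart c [ 0.6402 -0.0641] flat yaw 55.1 fin [20.3 38.1] ext (np.float64(-18.5), np.float64(26.1)) n 649 z 0.102 [175. 173. 167.]
side
bar ((449.34478759765625, -365.86468505859375), (14.203624725341797, 61.6131706237793), 27.43421745300293) 149
cart c [ 0.642 -0.146] flat yaw -28.3 fin [13.6 41.5] ext (np.float64(-25.1), np.float64(16.3)) n 134 z 0.101 [135. 132. 127.]
cart c [ 0.6433 -0.2249] flat yaw 139.1 fin [13.2 40.2] ext (np.float64(-17.7), np.float64(24.1)) n 144 z 0.101 [135. 132. 127.]
cap [0.4615 0.3787 0.1345]
scene
bar ((455.7358703613281, -359.1385498046875), (20.88474464416504, 60.531890869140625), 24.169767379760742) 42
cart c [ 0.6501 -0.2169] flat yaw 135.6 fin [15.1 42. ] ext (np.float64(-23.8), np.float64(18.1)) n 82 z 0.102 [176.  177.5 165.5]
cart c [ 0.6488 -0.1382] flat yaw -30.6 fin [17.6 45. ] ext (np.float64(-27.7), np.float64(18.5)) n 78 z 0.101 [167. 167. 160.]
cart c [ 0.6469 -0.0571] flat yaw 60.0 fin [18.  39.6] ext (np.float64(-26.7), np.float64(19.4)) n 83 z 0.102 [189. 192. 179.]
cap [0.4602 0.3809 0.135 ]
```

View pics/n_wrist.png

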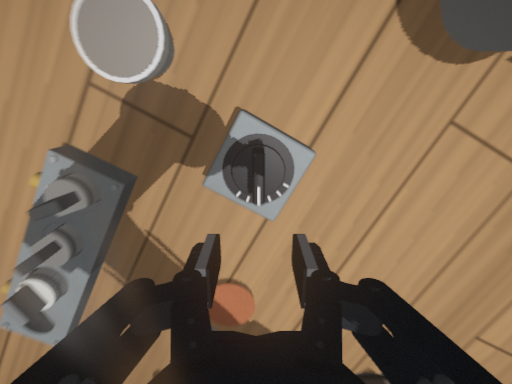

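View pics/n_scene.png

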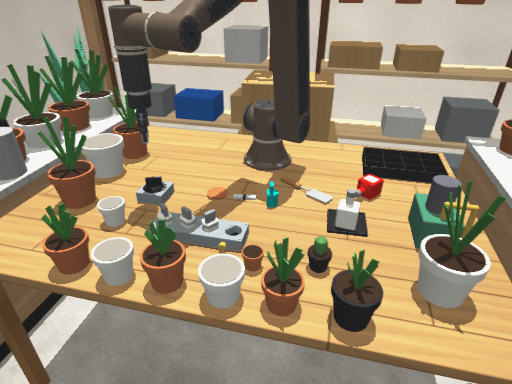

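The bar turned from 89.3° to 28.9°, i.e. 60.4° or 1.05 rad, which is three clicks. The cartridges sit in ports 2 to 4, the bottle stands in its tray, the arm is clear and no fourth white cartridge is in sight. Handing in.

```bash
python3 -c "
from plant import *
print(hand_in())"
```

```text
the job is handed in; nothing more can be done
None
```

I handed the job in with the bottle in its tray, all three cartridges on the bench home in ports, and the selector three clicks on. The hand-in reports no verdict.

**What I did**
- **Bottle:** I gripped it by the neck, swung it upright with an arc and a jerk when pad friction held it at a lean, and set it in the tray.
- **Cartridges:** I plugged them into ports 2, 3 and 4. One was knocked aside mid-run, so I measured it again before fetching it.
- **Selector:** I turned it clockwise three clicks, only after the other two steps were checked.

**What the last checks showed**
- **Bottle:** the cap is about 9 mm from the tray centre in plan. Its top is at about 0.139 m, the height for standing on the tray floor.
- **Cartridges:** the fin tops are at 0.101–0.102 m, against 0.103 m nominal when home. The flats match the port walls to about 1° in the closest wrist views.
- **Selector:** the bar turned 60.4° (1.05 rad), which is three detents. The gripper was clear of everything at about 0.24 m.

**Disagreements:** the three cameras differ by 4–9 mm on horizontal positions. I relied on the wrist camera and on feeling each cartridge bottom out. I did not re-measure how far the pots and tools moved; the last pictures show them in place.

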